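# Clip the lids shut on the roller bar and rack the boxes

### The job

Close up the clip-lid boxes on the worktop and put them away: push one end of each box against the roller bar so that its clip is pressed flat shut, turn the box round and do the clip at the other end, then lift the box over the brass rail and stand it upright on the floor of the rack. Do not push the clips with the gripper or force them shut on the rack, and leave the timer, jar, tin and glass where they stand.

Things in the scene. Friction and masses are not known exactly. Their poses are not given: they have to be found in the camera images.
- box_long: steel clip-lid box, 132 x 64 x 66 mm (x, y, z), 0.35 to 0.65 kg. On its wooden lid, centred, a wooden grip ridge 56 mm long (x), 16 mm thick (y), from z = 66 to 97 mm. Origin: centre of the underside; x along its length, z up through the lid. A clip at each end; shut clips stand 5 mm proud of the end. May be absent
- box_long_front (a joint): steel clip at the +x end of box_long, 36 x 42 x 4 mm, hinged across the end 66 mm from the centre, 60 mm above the underside. 0 = shut, hanging flat on the end; grows (rad) as its tip swings outward and up; starts at 0.55 to 0.9. Stiff (0.05 N m), stays where left; shuts when that end is pushed against the roller
- box_long_rear (a joint): steel clip at the -x end of box_long, 36 x 42 x 4 mm, hinged across the end 66 mm from the centre, 60 mm above the underside. 0 = shut, hanging flat on the end; grows (rad) as its tip swings outward and up; starts at 0.55 to 0.9. Stiff (0.05 N m), stays where left; shuts when that end is pushed against the roller
- box_mid: steel clip-lid box, 120 x 64 x 66 mm (x, y, z), 0.35 to 0.65 kg. On its wooden lid, centred, a wooden grip ridge 56 mm long (x), 16 mm thick (y), from z = 66 to 97 mm. Origin: centre of the underside; x along its length, z up through the lid. A clip at each end; shut clips stand 5 mm proud of the end. May be absent
- box_mid_front (a joint): steel clip at the +x end of box_mid, 36 x 42 x 4 mm, hinged across the end 60 mm from the centre, 60 mm above the underside. 0 = shut, hanging flat on the end; grows (rad) as its tip swings outward and up; starts at 0.55 to 0.9. Stiff (0.05 N m), stays where left; shuts when that end is pushed against the roller
- box_mid_rear (a joint): steel clip at the -x end of box_mid, 36 x 42 x 4 mm, hinged across the end 60 mm from the centre, 60 mm above the underside. 0 = shut, hanging flat on the end; grows (rad) as its tip swings outward and up; starts at 0.55 to 0.9. Stiff (0.05 N m), stays where left; shuts when that end is pushed against the roller
- box_short: steel clip-lid box, 108 x 64 x 66 mm (x, y, z), 0.35 to 0.65 kg. On its wooden lid, centred, a wooden grip ridge 56 mm long (x), 16 mm thick (y), from z = 66 to 97 mm. Origin: centre of the underside; x along its length, z up through the lid. A clip at each end; shut clips stand 5 mm proud of the end. May be absent
- box_short_front (a joint): steel clip at the +x end of box_short, 36 x 42 x 4 mm, hinged across the end 54 mm from the centre, 60 mm above the underside. 0 = shut, hanging flat on the end; grows (rad) as its tip swings outward and up; starts at 0.55 to 0.9. Stiff (0.05 N m), stays where left; shuts when that end is pushed against the roller
- box_short_rear (a joint): steel clip at the -x end of box_short, 36 x 42 x 4 mm, hinged across the end 54 mm from the centre, 60 mm above the underside. 0 = shut, hanging flat on the end; grows (rad) as its tip swings outward and up; starts at 0.55 to 0.9. Stiff (0.05 N m), stays where left; shuts when that end is pushed against the roller
- roller_bar: roller bar: grey bent bracket fixed to the worktop with a freely turning level steel tube, 24 mm thick, 112 mm long. Origin on the worktop straight below the tube's axis; tube along y; the bracket (to x = +98 mm, 66 mm high, 128 mm wide) is behind the tube; the open working side faces -x, over bare worktop
- roller_axis (a point): middle of the tube's axis, 42 mm above the worktop; the tube's front line is 12 mm from it toward the bracket's -x
- rack: wooden rack fixed on the worktop, 196 x 294 mm (x, y). Origin: centre of its underside. Floor 10 mm above the worktop; clear space inside x = -86 to +86 mm, y = -135 to +135 mm. Front (-x): a strip and a brass rail, its top 48 mm above the worktop; sides 60 mm, back (+x) 90 mm high. Three boxes fit side by side, their length along x
- kitchen_timer: clockwork kitchen timer, 68 mm wide, 48 mm high, a bystander near the back of the worktop (behind it a wall shelf overhangs the worktop from about x = 0.70 m on, about 0.5 m up: keep the wrist clear); origin centre of its underside
- jar_beans: clip-top glass jar of beans, 95 mm wide, 150 mm high, a bystander at the right end of the worktop; origin centre of its underside
- tea_tin_green: round green tin, 72 mm wide, 105 mm high, a bystander at the right end; origin centre of its underside
- glass_a: plain glass, 60 mm wide, 104 mm high, a bystander at the right end; origin centre of its underside

How it is judged:
By the outcome, as a careful person would: the job done as asked, in the order asked, and still so for the second after the job is handed in, with the robot touching nothing.
Of box_long, box_mid, box_short only 2 to 3 are there at a start; the rules pass over those that are not, and their reading is None.
At some moment in a run one of box_long, box_mid, box_short may be knocked a few centimetres aside while the robot is not near it.
Once in a run the grip may slacken for a moment while it holds something.
It also fails if it takes over 210 s, if anything falls off the work surface, if the arm or the gripper's body presses on something with over 40 N, if the wrist force passes 120 N, or if a joint passes its speed limit or range.

### The arm

A 6-joint arm with a two-finger parallel gripper is mounted at the origin on a cart in front of the work surface, level with it; the furniture and walls round the work are solid. World frame = base frame: x ahead of the robot, y to its left, z up, the work surface at z = 0. Lengths are in m, angles in rad, forces in N, time in s.
With the tool pointing down it reaches from about 0.375 to 0.925 m from the base axis. Payload 5.7 kg.
Tool frame: the origin (TCP) lies at the very end of the fingers, on their centre line; the grasp point (between the pads) lies 19 mm behind it (arm.grip_point_offset is the distance from the TCP to the grasp point, in m); z points along the fingers, y is the line along which they close (so a half turn about z gives the same grasp; the last joint's range is limited). The gripper opens to 85 mm and grips with 20 to 120 N. Pads are 22 mm wide; open, the fingers measure 114 mm over their backs; the gripper's body (76 mm by 85 mm) begins 54 mm behind the grasp point. The pads swing forward as they close: fully open they stand 13 mm farther back than shut.
Start: joints at [1.021, 0.359, 1.51, -0, 1.272, -0.115], TCP at [0.253, 0.544, 0.231] pointing down, gripper open.
Joint ranges: [-2.97, 2.97], [-1.01, 2.36], [0.21, 2.38], [-0.96, 4.11], [0.2, 2.71], [-2.98, 2.98]. Speed limits (rad/s): [2.39, 2.39, 3.14, 3.14, 3.14, 3.14].

### API

Orientations are given as a unit quaternion [x, y, z, w].
In Python, from bench import arm gives the robot as it stands.
- The arm moves only by the tool servo_tool, never from a script. Its argument "targets" is text: rows parted by semicolons, each of 7 numbers parted by spaces: the turn, a rotation vector about the tool's x, y, z in units of 5 degrees (1.0 is 5 degrees), then the shift along the tool's x, y, z in units of 25 mm (1.0 is 25 mm), then the gripper command: -1 is shut, 1 is fully open, values between are in proportion. A call has exactly 8 rows; each row is the pose to reach, as a shift and turn from the pose commanded when the call began, along the tool's axes at that moment; what a row does not reach only later rows make up. A row lasts 1/12 s, in which the tool goes at most 41.7 mm and 7.16 degrees, less where a joint would pass 70% of its speed; a pose out of reach is approached as far as the arm can. A call with a gripper value outside its range is refused whole. The fingers move at their own pace and stop on an object; "grip_force" is the grip in N (left out, the last holds). Time passes only in rows, so rows that repeat a pose let the fingers close, or fill a call up. It gives the time, the measured TCP pose, the force, the opening and the grip force at its end, in the units of the state.
- arm.sense(): the state, without advancing time (a new reading comes with each control period).
- arm.camera(name): name is "scene" or "top"; returns the picture (480x640x3 uint8, red, green, blue); there is no depth.
- arm.camera_info(name): a dict with "mtx" (3x3 intrinsics, pixels), "camera_from_world" (4x4, takes a point from world to camera coordinates). Camera axes: x right, y down, z forward; pixel columns grow to the right and rows downward; lengths in m; the calibration is good to about 2 mm. A picture is of the moment at which its call begins. camera_info takes no time and is no camera call.
- arm.sign_off(): hands the job in; it is judged then, once.
The state is a dict: "time": time; "qpos": joint angles; "joint_velocities": joint speeds; "effort": joint torques, N m; "tool_pos": TCP position; "eef_rot": TCP orientation; "ft_force": force on the tool from outside, world axes, zero at the start; "torque": the same for the moment, N m; "gripper_width": finger opening in m; "grip_force": force on a finger pad.
Only numpy, scipy, OpenCV 4.12 (cv2) and the standard library are available. Lean on these libraries where they do the work, as an engineer would, in place of code of your own. Each camera call takes 0.05 s, during which the arm holds its last target. There are 200 camera calls.

## Working session

There is one attempt and no reset: what is moved stays moved. The work goes in short steps, Python scripts to look and compute and a tool call to move; the robot and the scene stay as the last step left them, time stands still between calls to the robot, and variables do not carry over. Pictures are saved under pics/ and viewed, at most 14 in all, crops included, and the job is handed in when it is done.

Besides the shell and the picture viewer there is one more tool, called after "Emit:" as a command line: name --argument value ..., lists and objects as JSON in quotes. servo_tool: Moves the arm, as the interface text tells. Its arguments: {"type":"object","properties":{"targets":{"type":"string"},"grip_force":{"type":"number"}},"required":["targets"]}

```bash
mkdir -p pics; ls; python3 - <<'E'
from bench import arm
import cv2
for n in("scene","top"):
    cv2.imwrite(f"pics/{n}0.png",arm.camera(n)[:,:,::-1]); i=arm.camera_info(n); print(n,i["mtx"],i["camera_from_world"])
s=arm.sense();print(s)
E
```

```text
pics
scene [[445.01050541   0.         313.75902565]
 [  0.         445.01050541 241.99326113]
 [  0.           0.           1.        ]] [[ 2.74040992e-01 -9.61717613e-01  8.76486848e-04 -1.93281996e-01]
 [-7.94438605e-01 -2.26888361e-01 -5.63372856e-01  4.33398259e-01]
 [ 5.42004463e-01  1.53690941e-01 -8.26202310e-01  1.00329093e+00]
 [ 0.00000000e+00  0.00000000e+00  0.00000000e+00  1.00000000e+00]]
top [[526.2726905    0.         316.22411215]
 [  0.         526.2726905  249.56599103]
 [  0.           0.           1.        ]] [[ 0.01611429 -0.99980505 -0.01140984 -0.03608409]
 [-0.99256514 -0.01461864 -0.12083349  0.50705121]
 [ 0.12064314  0.01327216 -0.99260721  1.40363137]
 [ 0.          0.          0.          1.        ]]
{'time': 0.1, 'qpos': array([ 1.02088760e+00,  3.59486197e-01,  1.51132725e+00,  5.80836009e-06,
        1.27253375e+00, -1.15096857e-01]), 'joint_velocities': array([ 0.00148413, -0.00094988, -0.00222135,  0.00063551,  0.00054068,
        0.00011759]), 'effort': array([-1.70148842e-04, -5.28658354e+01, -2.79349422e+01, -9.78289381e-05,
        5.06195662e-03,  1.92671888e-05]), 'tool_pos': array([0.25241739, 0.54362994, 0.23050482]), 'eef_rot': array([ 2.15698104e-01,  9.76459707e-01, -8.28314550e-04, -2.88972663e-04]), 'ft_force': array([-0.20755047,  0.55773057, -0.26183952]), 'torque': array([-0.00217052,  0.0135829 ,  0.01647455]), 'grip_force': 0.0, 'gripper_width': 0.08549585854462634}
```

View pics/top0.png

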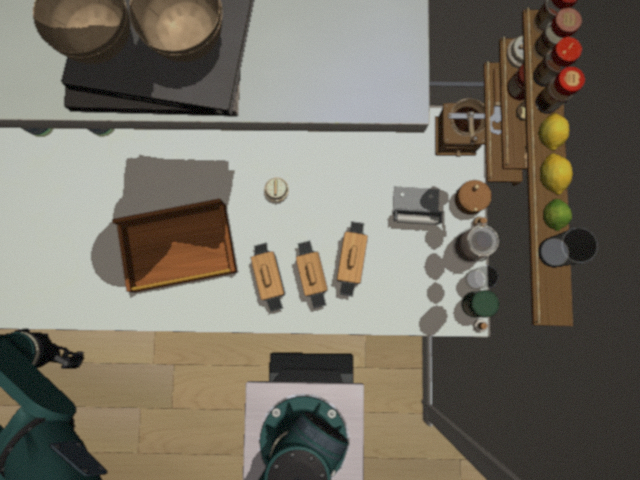

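View pics/scene0.png

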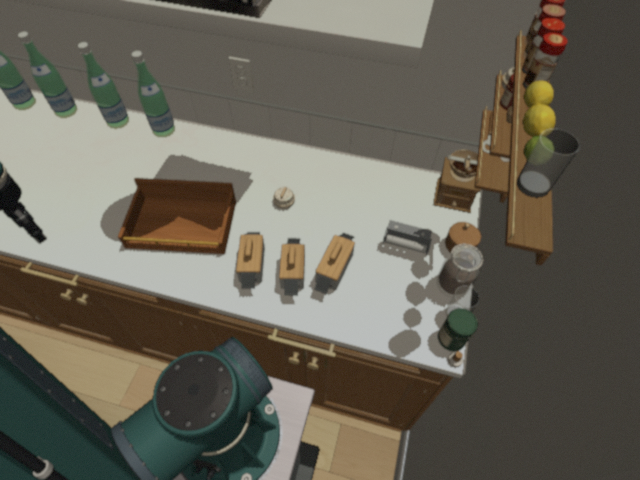

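The top view shows three boxes at about (267,277), (311,275) and (351,258), the roller at (418,217) with its working side facing down in the image, and the rack at (177,247). I'll enlarge these.

```bash
cat > h.py <<'E'
from bench import arm
import cv2, numpy as np
def pix2w(n,u,v,z):
    i=arm.camera_info(n); K=np.array(i["mtx"]); T=np.array(i["camera_from_world"])
    R=T[:3,:3]; c=-R.T@T[:3,3]; d=R.T@np.linalg.inv(K)@[u,v,1]
    return c+d*(z-c[2])/d[2]
def w2pix(n,p):
    i=arm.camera_info(n); q=np.array(i["camera_from_world"])@[*p,1]; q=np.array(i["mtx"])@q[:3]; return q[:2]/q[2]
def crop(n,out,x0,y0,x1,y1,f):
    im=arm.camera(n)[:,:,::-1]; c=cv2.resize(im[y0:y1,x0:x1],None,fx=f,fy=f,interpolation=cv2.INTER_CUBIC)
    for x in range((x0+9)//10*10,x1,10):
        cv2.line(c,(int((x+.5-x0)*f),0),(int((x+.5-x0)*f),8 if x%50 else 18),(0,0,255),1)
        if x%20==0: cv2.putText(c,str(x),(int((x+.5-x0)*f),20),0,.4,(0,0,255),1)
    for y in range((y0+9)//10*10,y1,10):
        cv2.line(c,(0,int((y+.5-y0)*f)),(8,int((y+.5-y0)*f)),(0,0,255),1)
        if y%20==0: cv2.putText(c,str(y),(10,int((y+.5-y0)*f)+4),0,.4,(0,0,255),1)
    cv2.imwrite(f"pics/{out}.png",c)
E
python3 - <<'E'
from h import *
crop("top","c1",236,170,456,315,3.6)
crop("top","c2",105,190,245,300,5)
E
```

```text
(no output)
```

View pics/c1.png

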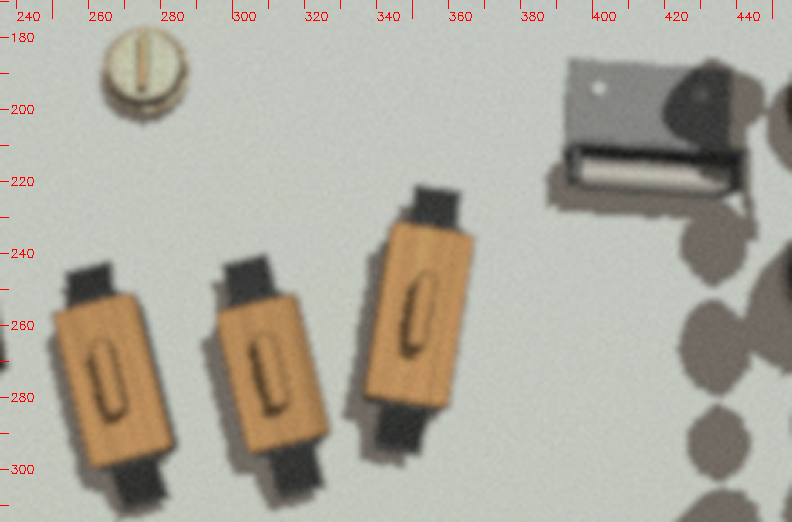

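View pics/c2.png

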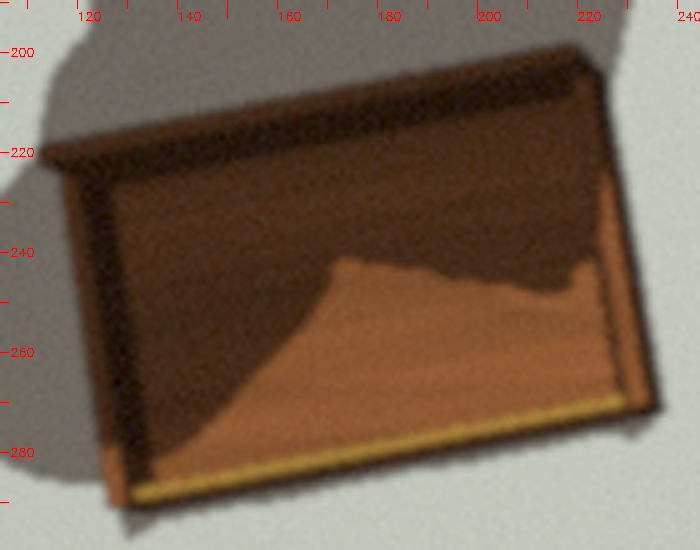

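```bash
cat > fit.py <<'E'
from h import *
from scipy.optimize import least_squares
def fit(n,obj,pix,x0):
    obj=np.array(obj,float);pix=np.array(pix,float)
    def tr(p):
        c,s=np.cos(p[2]),np.sin(p[2]); return np.c_[p[0]+c*obj[:,0]-s*obj[:,1],p[1]+s*obj[:,0]+c*obj[:,1],obj[:,2]]
    f=lambda p:(np.array([w2pix(n,q) for q in tr(p)])-pix).ravel()
    r=least_squares(f,x0); return r.x,np.round(r.fun,1)
def box(pts,x0,n="top"):  # corners: far-left, far-right, near-right, near-left (x away)
    out=[]
    W=[pix2w(n,*p,.066) for p in pts]
    L=(np.linalg.norm(W[0][:2]-W[3][:2])+np.linalg.norm(W[1][:2]-W[2][:2]))/2
    a=L/2; o=[(a,.032,.066),(a,-.032,.066),(-a,-.032,.066),(-a,.032,.066)]
    r,e=fit(n,o,pts,x0); return L,r,e
E
python3 - <<'E'
from fit import *
np.set_printoptions(precision=4,suppress=True)
g=lambda P,x0,y0,f:[(x/f+x0-.5,y/f+y0-.5) for x,y in P]
for P in ([(54,313),(133,295),(175,447),(93,467)],[(217,310),(297,295),(329,432),(251,453)],[(394,222),(474,236),(448,408),(364,397)]):
    print(*box(g(P,236,170,3.6),[.5,0,0]))
print(fit("top",[(.098,.064,.002),(.098,-.064,.002)],g([(569,58),(733,67)],236,170,3.6),[.6,-.2,0]))
P=g([(580,172),(735,182)],236,170,3.6)
print([pix2w("top",*p,.05) for p in P])
print(fit("top",[(-.092,.135,.048),(-.092,-.135,.048),(.098,.147,.09),(.098,-.147,.09),(-.098,.147,0)],g([(132,494),(625,402),(42,150),(580,43),(128,508)],105,190,5),[.6,.2,0]))
E
```

```text
0.11678805031559722 [0.4334 0.1001 0.2769] [-0.5  0.5  0.9 -0.7  0.2 -0.3 -0.6  0.4]
0.10585551985418931 [ 0.441  -0.0171  0.2461] [-0.6  0.6  0.7 -0.7  1.   0.1 -1.  -0.1]
0.13025101318594745 [ 0.4846 -0.1244 -0.1484] [-0.8  0.   0.7 -0.   0.4  0.5 -0.3 -0.4]
(array([ 0.595 , -0.3025, -0.0429]), array([-0., -0.,  0.,  0.]))
[array([ 0.5963, -0.2444,  0.05  ]), array([ 0.5903, -0.3604,  0.05  ])]
(array([0.5094, 0.3525, 0.1892]), array([-0.6, -0. ,  0.3,  1. , -2.1, -2.1,  0. ,  0.2,  2.5,  0.9]))
```

```bash
cat > plan.py <<'E'
from h import *
from scipy.spatial.transform import Rotation as R
def Rt(yaw): return R.from_euler('z',yaw)*R.from_quat([1,0,0,0])
def plan(*wps,start=None):
    """wps: (x,y,z,yaw) each becomes one call's goal; prints turn and shift in call units"""
    s=arm.sense(); p,r=(np.array(s["tool_pos"]),R.from_quat(s["eef_rot"])) if start is None else (np.array(start[:3]),Rt(start[3]))
    for x,y,z,yaw in wps:
        t=(r.inv()*Rt(yaw)).as_rotvec(degrees=True)/5; d=r.inv().apply(np.array([x,y,z])-p)/.025
        t,d=np.round(t,2),np.round(d,2); print(*t,*d,"| mm",round(25*np.linalg.norm(d)),"deg",round(5*np.linalg.norm(t)))
        p=p+r.apply(d*.025); r=r*R.from_rotvec(t*5,degrees=True)
def st():
    s=arm.sense(); x=R.from_quat(s["eef_rot"]).as_matrix()
    print("t %.2f"%s["time"],"pos",np.round(s["tool_pos"],4),"yaw %.3f"%np.arctan2(x[1,0],x[0,0]),"zax",np.round(x[:,2],3),"F",np.round(s["ft_force"],1),"w %.4f g %.0f"%(s["gripper_width"],s["grip_force"]),"q",np.round(s["qpos"],2))
E
python3 - <<'E'
from plan import *
for u,v,z in((482,236,.15),(486,272,.104),(482,300,.105)): print(pix2w("top",u,v,z).round(3))
plan((.36,.30,.23,1.85),(.43,.04,.2,1.0),(.4846,-.1244,.16,.2),(.4846,-.1244,.14,-.148),(.4846,-.1244,.073,-.148))
E
```

```text
[ 0.533 -0.443  0.15 ]
[ 0.447 -0.465  0.104]
[ 0.375 -0.453  0.105]
-0.01 0.0 9.82 -8.01 -7.03 0.04 | mm 266 deg 49
0.0 0.01 9.74 -10.77 -0.18 1.2 | mm 271 deg 49
-0.0 -0.0 9.17 -4.35 5.39 1.6 | mm 178 deg 46
-0.0 -0.0 3.98 0.0 0.0 0.8 | mm 20 deg 20
-0.0 -0.0 0.0 0.0 0.0 2.68 | mm 67 deg 0
```

Emit:
servo_tool --targets "0 0 9.8 -8 -7 0 0;0 0 9.8 -8 -7 0 0;0 0 9.8 -8 -7 0 0;0 0 9.8 -8 -7 0 0;0 0 9.8 -8 -7 0 0;0 0 9.8 -8 -7 0 0;0 0 9.8 -8 -7 0 0;0 0 9.8 -8 -7 0 0" --grip_force 80

```text
time: 0.87
tool_pos: [0.3614, 0.298, 0.2313]
eef_rot: [0.605, 0.797, -0.001, 0.0]
ft_force: [0.2, 0.4, -0.0]
gripper_width: 0.0427
grip_force: 0.0
```

Emit:
servo_tool --targets "0 0 9.7 -10.8 -0.2 1.2 0;0 0 9.7 -10.8 -0.2 1.2 0;0 0 9.7 -10.8 -0.2 1.2 0;0 0 9.7 -10.8 -0.2 1.2 0;0 0 9.7 -10.8 -0.2 1.2 0;0 0 9.7 -10.8 -0.2 1.2 0;0 0 9.7 -10.8 -0.2 1.2 0;0 0 9.7 -10.8 -0.2 1.2 0"

```text
time: 1.53
tool_pos: [0.4321, 0.0376, 0.2011]
eef_rot: [0.878, 0.479, 0.0, 0.001]
ft_force: [-0.1, 1.0, -0.1]
gripper_width: 0.0425
grip_force: 0.0
```

Emit:
servo_tool --targets "0 0 9.2 -4.4 5.4 1.6 0;0 0 9.2 -4.4 5.4 1.6 0;0 0 9.2 -4.4 5.4 1.6 0;0 0 9.2 -4.4 5.4 1.6 0;0 0 9.2 -4.4 5.4 1.6 0;0 0 9.2 -4.4 5.4 1.6 0;0 0 9.2 -4.4 5.4 1.6 0;0 0 9.2 -4.4 5.4 1.6 0"

```text
time: 2.2
tool_pos: [0.4859, -0.1237, 0.161]
eef_rot: [0.995, 0.102, -0.0, -0.0]
ft_force: [-0.9, 0.7, 0.2]
gripper_width: 0.0426
grip_force: 0.0
```

```bash
python3 - <<'E'
from plan import *
crop("top","c3",236,170,456,315,3.6)
crop("scene","c4",220,220,360,310,5.6)
st(); plan((.4846,-.1244,.14,-.148),(.4846,-.1244,.073,-.148))
E
```

```text
t 2.30 pos [ 0.4858 -0.1237  0.1612] yaw 0.207 zax [-0.  0. -1.] F [-0.1 -0.3 -0.1] w 0.0427 g 0 q [-0.39  0.3   1.8   0.    1.04  0.98]
-0.01 0.0 4.07 -0.05 0.02 0.85 | mm 21 deg 20
0.01 0.0 0.0 -0.0 -0.0 2.68 | mm 67 deg 0
```

View pics/c3.png

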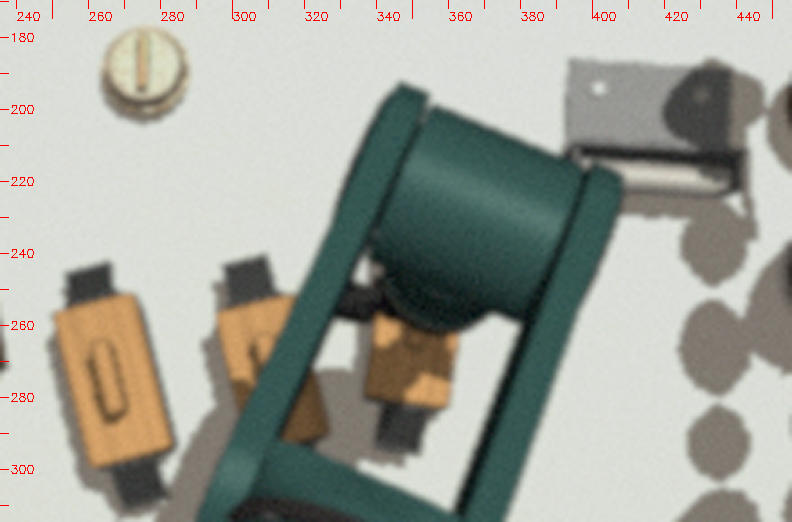

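The arm is over the long box, which hasn't moved: its near edge is still at (364–448, 397–408) in the crop. Descending and gripping.

Emit:
servo_tool --targets "0 0 4.1 0 0 0.85 0;0 0 4.1 0 0 0.85 0;0 0 4.1 0 0 0.85 0;0 0 4.1 0 0 0.85 0;0 0 4.1 0 0 1.85 0;0 0 4.1 0 0 2.7 0;0 0 4.1 0 0 3.5 0;0 0 4.1 0 0 3.5 0"

```text
time: 2.97
tool_pos: [0.4834, -0.1234, 0.0712]
eef_rot: [0.997, -0.075, -0.002, -0.001]
ft_force: [-0.8, -0.4, -0.7]
gripper_width: 0.0426
grip_force: 0.0
```

Emit:
servo_tool --targets "0 0 0 0 0 0 -1;0 0 0 0 0 0 -1;0 0 0 0 0 0 -1;0 0 0 0 0 0 -1;0 0 0 0 0 0 -1;0 0 0 0 0 0 -1;0 0 0 0 0 0 -1;0 0 0 0 0 0 -1"

```text
time: 3.63
tool_pos: [0.4862, -0.1248, 0.0748]
eef_rot: [0.997, -0.078, 0.001, 0.0]
ft_force: [-0.1, 3.6, 6.0]
gripper_width: 0.0142
grip_force: 82.1
```

```bash
python3 - <<'E'
from plan import *
st(); c,s=np.cos(-.046),np.sin(-.046)
P=lambda d,z:(.594-d*c,-.3025-d*s,z,-.046)
print(P(.083,0),P(.16,0)); plan((.47,-.13,.079,-.148),(.40,-.28,.079,-.046),P(.13,.079),P(.095,.079))
E
```

```text
t 3.63 pos [ 0.4862 -0.1248  0.0748] yaw -0.155 zax [ 0.002 -0.    -1.   ] F [-0.1  3.6  6. ] w 0.0142 g 82 q [-0.39  0.43  1.89  0.    0.83  1.34]
(np.float64(0.5110877985165567), np.float64(-0.29868334633888277), 0, -0.046) (np.float64(0.4341692501523986), np.float64(-0.2951425953520632), 0, -0.046)
0.0 -0.02 -0.08 -0.61 0.3 -0.17 | mm 18 deg 0
-0.0 0.0 -1.17 -1.88 6.35 -0.0 | mm 166 deg 6
-0.0 0.0 -0.0 2.59 0.54 -0.0 | mm 66 deg 0
-0.0 0.0 -0.0 1.4 0.0 -0.0 | mm 35 deg 0
```

Emit:
servo_tool --targets "0 0 0 -0.3 0.1 -0.2 -1;0 0 -0.1 -0.6 0.3 -0.2 -1;0 0 -0.4 -1.2 1.8 -0.2 -1;0 0 -0.7 -1.6 3 -0.2 -1;0 0 -1 -2 4.3 -0.2 -1;0 0 -1.2 -2.3 5.6 -0.2 -1;0 0 -1.2 -2.5 6.6 -0.2 -1;0 0 -1.2 -2.5 6.6 -0.2 -1"

```text
time: 4.3
tool_pos: [0.3963, -0.283, 0.0788]
eef_rot: [1.0, -0.027, 0.0, 0.002]
ft_force: [1.8, 0.2, -5.5]
gripper_width: 0.0145
grip_force: 80.9
```

```bash
python3 - <<'E'
from plan import *
st(); c,s=np.cos(-.046),np.sin(-.046)
P=lambda d,z:(.594-d*c,-.3025-d*s,z,-.046)
plan(P(.13,.079),P(.09,.079))
E
```

```text
t 4.30 pos [ 0.3963 -0.283   0.0788] yaw -0.053 zax [-0.    -0.003 -1.   ] F [ 1.8  0.2 -5.5] w 0.0145 g 81 q [-0.76  0.4   1.92 -0.    0.82  0.87]
0.04 -0.0 -0.08 2.74 0.4 -0.01 | mm 69 deg 0
-0.0 -0.0 -0.0 1.6 -0.0 0.0 | mm 40 deg 0
```

Emit:
servo_tool --targets "0 0 -0.1 1 0.4 0 -1;0 0 -0.1 2 0.4 0 -1;0 0 -0.1 2.7 0.4 0 -1;0 0 -0.1 3.1 0.4 0 -1;0 0 -0.1 3.5 0.4 0 -1;0 0 -0.1 3.9 0.4 0 -1;0 0 -0.1 4.3 0.4 0 -1;0 0 -0.1 4.3 0.4 0 -1"

```text
time: 4.97
tool_pos: [0.506, -0.2934, 0.0785]
eef_rot: [1.0, -0.021, 0.0, -0.0]
ft_force: [0.3, 0.2, -6.6]
gripper_width: 0.0149
grip_force: 51.6
```

Emit:
servo_tool --targets "0 0 0 0.05 0 0 -1;0 0 0 0.1 0 0 -1;0 0 0 0.15 0 0 -1;0 0 0 0.2 0 0 -1;0 0 0 0.25 0 0 -1;0 0 0 0.25 0 0 -1;0 0 0 0.25 0 0 -1;0 0 0 0.25 0 0 -1"

```text
time: 5.63
tool_pos: [0.5109, -0.2936, 0.0788]
eef_rot: [1.0, -0.021, -0.0, -0.0]
ft_force: [-2.1, 1.5, -6.0]
gripper_width: 0.0145
grip_force: 83.5
```

```bash
python3 - <<'E'
from plan import *
st()
E
```

```text
t 5.63 pos [ 0.5109 -0.2936  0.0788] yaw -0.042 zax [-0.001  0.    -1.   ] F [-2.1  1.5 -6. ] w 0.0145 g 83 q [-0.64  0.52  1.69 -0.    0.94  0.97]
```

Emit:
servo_tool --targets "0 0 0 0.04 0 0 -1;0 0 0 0.04 0 0 -1;0 0 0 0.08 0 0 -1;0 0 0 0.08 0 0 -1;0 0 0 0.12 0 0 -1;0 0 0 0.12 0 0 -1;0 0 0 0.16 0 0 -1;0 0 0 0.16 0 0 -1"

```text
time: 6.3
tool_pos: [0.5129, -0.2935, 0.0781]
eef_rot: [1.0, -0.021, -0.002, -0.001]
ft_force: [-7.5, 0.1, -6.0]
gripper_width: 0.0147
grip_force: 83.6
```

```bash
python3 - <<'E'
from plan import *
st()
im=arm.camera("scene")[:,:,::-1]; crop("scene","c5",330,190,460,290,6)
E
```

```text
t 6.30 pos [ 0.5129 -0.2935  0.0781] yaw -0.042 zax [-0.005  0.001 -1.   ] F [-7.5  0.1 -6. ] w 0.0147 g 84 q [-0.64  0.52  1.68 -0.    0.95  0.98]
```

View pics/c5.png

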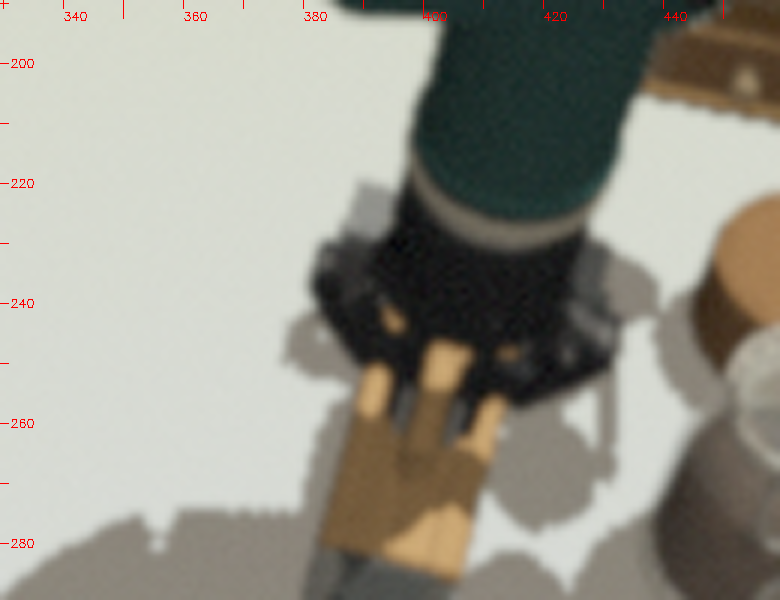

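The box is square to the tube and the force is rising, so I think the clip is against its stop. Pressing a little harder to seat it.

Emit:
servo_tool --targets "0 0 0 0.1 0 0 -1;0 0 0 0.1 0 0 -1;0 0 0 0.2 0 0 -1;0 0 0 0.2 0 0 -1;0 0 0 0.2 0 0 -1;0 0 0 0.2 0 0 -1;0 0 0 0.2 0 0 -1;0 0 0 0.2 0 0 -1"

```text
time: 7.07
tool_pos: [0.5144, -0.2928, 0.0772]
eef_rot: [1.0, -0.021, -0.006, -0.002]
ft_force: [-15.4, 0.0, -4.6]
gripper_width: 0.0142
grip_force: 83.6
```

```bash
python3 - <<'E'
from plan import *
st()
E
```

```text
t 7.07 pos [ 0.5144 -0.2928  0.0772] yaw -0.041 zax [-0.011  0.003 -1.   ] F [-15.4   0.   -4.6] w 0.0142 g 84 q [-0.63  0.53  1.67 -0.    0.96  0.98]
```

```bash
python3 - <<'E'
from plan import *
plan((.42,-.25,.083,-.046),(.42,-.25,.083,.95),(.42,-.25,.083,1.9),(.42,-.25,.083,2.6),(.42,-.29,.079,3.0956),start=(.519,-.2935,.0785,-.044))
E
```

```text
0.0 0.0 0.02 -4.03 -1.56 -0.18 | mm 108 deg 0
0.0 0.0 -11.41 -0.0 -0.0 0.0 | mm 0 deg 57
0.0 0.0 -10.89 0.0 -0.0 0.0 | mm 0 deg 54
0.0 0.0 -8.02 0.0 -0.0 0.0 | mm 0 deg 40
0.0 0.0 -5.68 -0.82 -1.37 0.16 | mm 40 deg 28
```

Emit:
servo_tool --targets "0 0 0 -0.8 0 -0.1 -1;0 0 0 -1.6 0 -0.2 -1;0 0 0 -2.4 -0.5 -0.2 -1;0 0 0 -3.2 -1 -0.2 -1;0 0 0 -4 -1.5 -0.2 -1;0 0 0 -4 -1.5 -0.2 -1;0 0 0 -4 -1.5 -0.2 -1;0 0 0 -4 -1.5 -0.2 -1"

```text
time: 7.73
tool_pos: [0.424, -0.2542, 0.0847]
eef_rot: [1.0, -0.021, 0.002, 0.001]
ft_force: [-0.3, -0.3, -6.6]
gripper_width: 0.0142
grip_force: 83.4
```

Emit:
servo_tool --targets "0 0 -1.4 0 0 0 -1;0 0 -2.8 0 0 0 -1;0 0 -4.2 0 0 0 -1;0 0 -5.6 0 0 0 -1;0 0 -7 0 0 0 -1;0 0 -8.4 0 0 0 -1;0 0 -9.8 0 0 0 -1;0 0 -11.2 0 0 0 -1"

```text
time: 8.4
tool_pos: [0.4242, -0.2543, 0.0843]
eef_rot: [0.891, 0.453, 0.001, 0.002]
ft_force: [0.1, 1.1, -5.8]
gripper_width: 0.0145
grip_force: 83.4
```

Emit:
servo_tool --targets "0 0 -1.4 0 0 0 -1;0 0 -2.8 0 0 0 -1;0 0 -4.2 0 0 0 -1;0 0 -5.6 0 0 0 -1;0 0 -7 0 0 0 -1;0 0 -8.4 0 0 0 -1;0 0 -9.8 0 0 0 -1;0 0 -11.2 0 0 0 -1"

```text
time: 9.07
tool_pos: [0.4241, -0.2543, 0.0843]
eef_rot: [0.574, 0.819, -0.0, 0.002]
ft_force: [0.2, 1.1, -6.4]
gripper_width: 0.0141
grip_force: 83.4
```

Emit:
servo_tool --targets "0 0 -1.4 0 0 0 -1;0 0 -2.8 0 0 0 -1;0 0 -4.2 0 0 0 -1;0 0 -5.6 0 0 0 -1;0 0 -7 0 0 0 -1;0 0 -8.4 0 0 0 -1;0 0 -9.8 0 0 0 -1;0 0 -11.2 0 0 0 -1"

```text
time: 9.73
tool_pos: [0.4242, -0.2543, 0.0843]
eef_rot: [0.122, 0.992, -0.001, 0.002]
ft_force: [0.5, 0.1, -5.7]
gripper_width: 0.0146
grip_force: 83.4
```

```bash
cat >> plan.py <<'E'
def P(d,z,turned,off=0): # box centre d in front of the roller axis; off: sideways
    c,s=np.cos(-.046),np.sin(-.046); return (.594-d*c-off*s,-.3025-d*s+off*c,z,-.046+np.pi*turned)
E
python3 - <<'E'
from plan import *
crop("top","c6",310,190,450,310,5.6)
st(); plan((.42,-.29,.079,3.0956),P(.12,.079,1),P(.09,.079,1))
E
```

```text
t 9.78 pos [ 0.4241 -0.2543  0.0843] yaw 2.903 zax [ 0.003 -0.002 -1.   ] F [ 0.2  0.5 -5.8] w 0.0141 g 83 q [-0.68  0.4   1.9  -0.    0.84 -2.01]
-0.02 0.04 -2.2 -0.18 -1.43 0.22 | mm 36 deg 11
-0.0 -0.0 -0.0 -2.17 -0.17 -0.01 | mm 54 deg 0
-0.0 -0.0 -0.0 -1.2 -0.0 0.0 | mm 30 deg 0
```

View pics/c6.png

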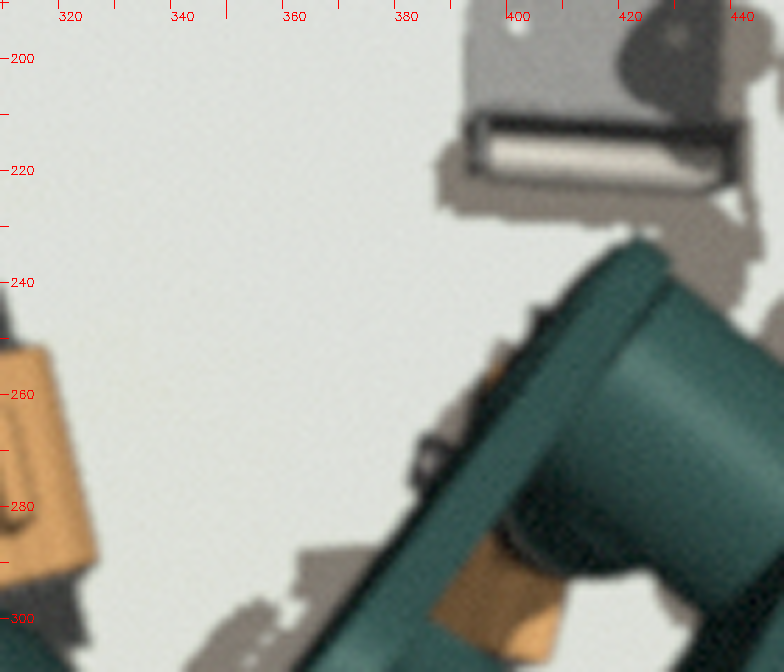

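The near end, at about (400,305), shows no clip sticking out, so the first clip is shut. Now the other end.

Emit:
servo_tool --targets "0 0 -1.1 -0.1 -0.7 0.1 -1;0 0 -2.2 -0.2 -1.4 0.2 -1;0 0 -2.2 -0.8 -1.5 0.2 -1;0 0 -2.2 -1.4 -1.5 0.2 -1;0 0 -2.2 -2 -1.5 0.2 -1;0 0 -2.2 -2.4 -1.6 0.2 -1;0 0 -2.2 -2.4 -1.6 0.2 -1;0 0 -2.2 -2.4 -1.6 0.2 -1"

```text
time: 10.45
tool_pos: [0.4707, -0.3069, 0.0788]
eef_rot: [0.03, 1.0, -0.0, 0.0]
ft_force: [-1.4, -0.5, -5.9]
gripper_width: 0.0142
grip_force: 83.4
```

```bash
python3 - <<'E'
from plan import *
st(); plan(P(.085,.079,1))
E
```

```text
t 10.45 pos [ 0.4707 -0.3069  0.0788] yaw 3.081 zax [ 0.    -0.001 -1.   ] F [-1.4 -0.5 -5.9] w 0.0142 g 83 q [-0.7   0.49  1.75 -0.    0.91 -2.21]
-0.01 0.01 -0.16 -1.51 0.42 -0.01 | mm 39 deg 1
```

Emit:
servo_tool --targets "0 0 -0.2 -0.2 0.2 0 -1;0 0 -0.2 -0.4 0.4 0 -1;0 0 -0.2 -0.6 0.4 0 -1;0 0 -0.2 -0.8 0.4 0 -1;0 0 -0.2 -1 0.4 0 -1;0 0 -0.2 -1.2 0.4 0 -1;0 0 -0.2 -1.4 0.4 0 -1;0 0 -0.2 -1.5 0.4 0 -1"

```text
time: 11.12
tool_pos: [0.5087, -0.2985, 0.0787]
eef_rot: [0.021, 1.0, 0.0, -0.0]
ft_force: [-1.1, 0.8, -6.2]
gripper_width: 0.0141
grip_force: 83.3
```

Emit:
servo_tool --targets "0 0 0 -0.04 0 0 -1;0 0 0 -0.08 0 0 -1;0 0 0 -0.12 0 0 -1;0 0 0 -0.16 0 0 -1;0 0 0 -0.2 0 0 -1;0 0 0 -0.24 0 0 -1;0 0 0 -0.24 0 0 -1;0 0 0 -0.24 0 0 -1"

```text
time: 11.78
tool_pos: [0.5124, -0.2985, 0.0784]
eef_rot: [0.021, 1.0, 0.0, -0.002]
ft_force: [-6.2, -0.5, -6.3]
gripper_width: 0.0142
grip_force: 83.3
```

```bash
python3 - <<'E'
from plan import *
st()
E
```

```text
t 11.78 pos [ 0.5124 -0.2985  0.0784] yaw 3.100 zax [-0.003  0.001 -1.   ] F [-6.2 -0.5 -6.3] w 0.0142 g 83 q [-0.64  0.52  1.68 -0.    0.95 -2.17]
```

Emit:
servo_tool --targets "0 0 0 -0.1 0 0 -1;0 0 0 -0.1 0 0 -1;0 0 0 -0.2 0 0 -1;0 0 0 -0.2 0 0 -1;0 0 0 -0.3 0 0 -1;0 0 0 -0.34 0 0 -1;0 0 0 -0.34 0 0 -1;0 0 0 -0.34 0 0 -1"

```text
time: 12.45
tool_pos: [0.5153, -0.2985, 0.0771]
eef_rot: [0.021, 1.0, 0.001, -0.007]
ft_force: [-18.3, -4.9, -3.5]
gripper_width: 0.0144
grip_force: 83.8
```

```bash
cat > rk.py <<'E'
from h import *
def draw(pose,out):
    x,y,t=pose; c,s=np.cos(t),np.sin(t); f=5
    W=lambda a,b,z:(x+c*a-s*b,y+s*a+c*b,z)
    rows=[]
    for n,(x0,y0) in dict(top=(105,190),scene=(110,170)).items():
        im=cv2.resize(arm.camera(n)[y0:y0+110,x0:x0+140,::-1],None,fx=f,fy=f,interpolation=cv2.INTER_CUBIC)
        def L(col,*pts): cv2.polylines(im,[np.array([(w2pix(n,W(*p))+.5-[x0,y0])*f for p in pts]).round().astype(int)],True,col,1,cv2.LINE_AA)
        L((0,255,0),(-.098,-.147,0),(-.098,.147,0),(.098,.147,0),(.098,-.147,0))
        L((255,255,0),(.086,-.135,.09),(.086,.135,.09),(.098,.147,.09),(.098,-.147,.09))
        L((0,255,255),(-.086,-.135,.01),(-.086,.135,.01),(.086,.135,.01),(.086,-.135,.01))
        L((0,0,255),(-.09,-.135,.048),(-.09,.135,.048))
        rows.append(cv2.resize(im,None,fx=.54,fy=.54,interpolation=cv2.INTER_AREA) if 0 else im[:,:])
    cv2.imwrite(f"pics/{out}.png",cv2.resize(np.hstack(rows),(800,int(800/2.545))) if 0 else cv2.resize(np.vstack(rows),(380,597)) if 0 else rows[0]); cv2.imwrite(f"pics/{out}s.png",rows[1])
E
python3 - <<'E'
from plan import *; st()
import rk; rk.draw((.5094,.3525,.189),"r1")
E
```

```text
t 12.45 pos [ 0.5153 -0.2985  0.0771] yaw 3.100 zax [-0.013  0.003 -1.   ] F [-18.3  -4.9  -3.5] w 0.0144 g 84 q [-0.64  0.53  1.66 -0.01  0.96 -2.16]
```

View pics/r1.png

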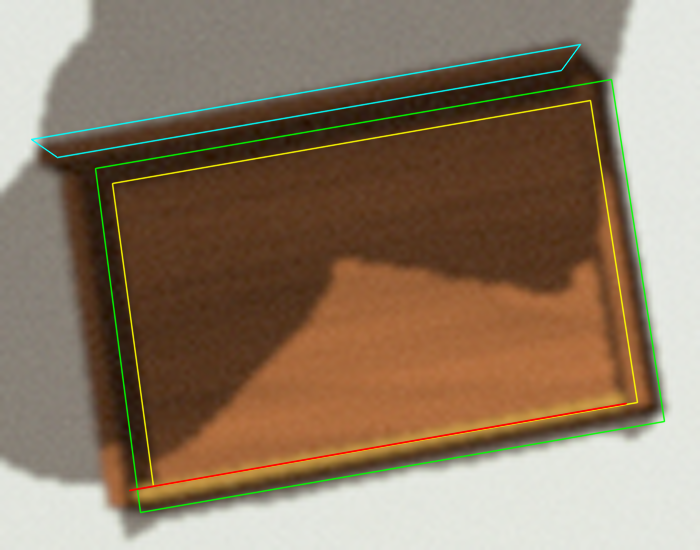

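The overlay fits within a few mm. The rack sits slightly further left, so I'll use (0.508, 0.3555) with yaw 0.197. Retracting, then carrying to the far slot.

```bash
cat >> plan.py <<'E'
RK=(.508,.3555,.197)
def Q(a,b,z,turned): 
    c,s=np.cos(RK[2]),np.sin(RK[2]); return (RK[0]+c*a-s*b,RK[1]+s*a+c*b,z,RK[2]+np.pi*turned)
E
python3 - <<'E'
from plan import *
print(Q(-.19,.088,0,1),Q(0,.088,0,1))
plan((.43,-.28,.10,3.1),(.43,-.20,.21,3.1),(.43,.05,.21,3.2),(.35,.27,.21,3.3386),Q(-.16,.088,.18,1),Q(0,.088,.16,1),Q(0,.088,.092,1),start=(.523,-.2985,.0785,3.1))
E
```

```text
(np.float64(0.3044508615692432), np.float64(0.40460955349111416), 0, 3.338592653589793) (np.float64(0.49077591475147453), np.float64(0.44179791936861235), 0, 3.338592653589793)
0.0 0.0 0.0 3.75 0.58 -0.86 | mm 97 deg 0
0.0 0.0 0.0 0.13 3.2 -4.4 | mm 136 deg 0
0.0 0.0 -1.15 0.42 9.99 0.0 | mm 250 deg 6
0.0 0.0 -1.58 2.67 8.98 0.0 | mm 234 deg 8
0.0 0.0 -0.0 -0.46 5.63 1.2 | mm 144 deg 0
0.0 0.0 -0.0 -6.4 0.01 0.8 | mm 161 deg 0
0.0 0.0 -0.0 -0.0 -0.0 2.72 | mm 68 deg 0
```

Emit:
servo_tool --targets "0 0 0 0.6 0 0 -1;0 0 0 1.2 0.1 -0.1 -1;0 0 0 1.9 0.2 -0.3 -1;0 0 0 2.5 0.3 -0.5 -1;0 0 0 3.1 0.4 -0.7 -1;0 0 0 3.75 0.6 -0.9 -1;0 0 0 3.75 0.6 -0.9 -1;0 0 0 3.75 0.6 -0.9 -1" --grip_force 110

```text
time: 13.22
tool_pos: [0.4299, -0.2808, 0.1021]
eef_rot: [0.022, 1.0, -0.001, 0.001]
ft_force: [1.8, -1.1, -5.7]
gripper_width: 0.0138
grip_force: 110.7
```

Emit:
servo_tool --targets "0 0 0 0 0.5 -0.6 -1;0 0 0 0 1 -1.2 -1;0 0 0 0 1.6 -2 -1;0 0 0 0 2.2 -2.8 -1;0 0 0 0 2.8 -3.6 -1;0 0 0 0.1 3.2 -4.4 -1;0 0 0 0.1 3.2 -4.4 -1;0 0 0 0.1 3.2 -4.4 -1"

```text
time: 13.88
tool_pos: [0.4324, -0.201, 0.2125]
eef_rot: [0.02, 1.0, -0.001, 0.002]
ft_force: [-1.0, 0.1, -5.9]
gripper_width: 0.0135
grip_force: 110.7
```

Emit:
servo_tool --targets "0 0 -0.1 0 1.3 0 -1;0 0 -0.2 0 2.7 0 -1;0 0 -0.4 0.1 4.1 0 -1;0 0 -0.6 0.2 5.5 0 -1;0 0 -0.8 0.3 6.9 0 -1;0 0 -1 0.4 8.3 0 -1;0 0 -1.1 0.4 9.5 0 -1;0 0 -1.1 0.4 10 0 -1"

```text
time: 14.55
tool_pos: [0.4308, 0.0529, 0.21]
eef_rot: [-0.028, 1.0, 0.001, -0.0]
ft_force: [0.5, 0.2, -6.5]
gripper_width: 0.0138
grip_force: 111.0
```

Emit:
servo_tool --targets "0 0 -0.2 0.4 1.2 0 -1;0 0 -0.4 0.7 2.4 0 -1;0 0 -0.6 1.1 3.7 0 -1;0 0 -0.8 1.5 5 0 -1;0 0 -1 1.9 6.3 0 -1;0 0 -1.3 2.3 7.6 0 -1;0 0 -1.6 2.7 8.6 0 -1;0 0 -1.6 2.7 9 0 -1"

```text
time: 15.22
tool_pos: [0.3498, 0.2736, 0.2099]
eef_rot: [-0.098, 0.995, 0.0, -0.001]
ft_force: [-0.5, -0.1, -6.2]
gripper_width: 0.0136
grip_force: 111.0
```

```bash
python3 - <<'E'
from plan import *
st()
plan(Q(-.16,.088,.18,1),Q(0,.088,.16,1),Q(0,.088,.092,1))
E
```

```text
t 15.22 pos [0.3498 0.2736 0.2099] yaw -2.945 zax [-0.002  0.001 -1.   ] F [-0.5 -0.1 -6.2] w 0.0136 g 111 q [ 0.51  0.16  1.86  0.    1.13 -1.26]
0.01 -0.02 -0.01 -0.45 5.49 1.2 | mm 141 deg 0
0.0 -0.0 0.0 -6.4 0.0 0.8 | mm 161 deg 0
0.0 -0.0 0.0 0.0 0.0 2.72 | mm 68 deg 0
```

Emit:
servo_tool --targets "0 0 0 0 1 0.2 -1;0 0 0 0 2.2 0.4 -1;0 0 0 -0.1 3.4 0.6 -1;0 0 0 -0.3 4.6 0.9 -1;0 0 0 -0.4 5.5 1.2 -1;0 0 0 -0.4 5.5 1.2 -1;0 0 0 -1.2 5.5 1.2 -1;0 0 0 -1.8 5.5 1.2 -1"

```text
time: 15.88
tool_pos: [0.3699, 0.4144, 0.1794]
eef_rot: [-0.097, 0.995, -0.001, -0.001]
ft_force: [0.9, 1.0, -5.9]
gripper_width: 0.0137
grip_force: 111.0
```

Emit:
servo_tool --targets "0 0 0 -1 0 0.1 -1;0 0 0 -2 0 0.3 -1;0 0 0 -3 0 0.5 -1;0 0 0 -4 0 0.7 -1;0 0 0 -5 0 0.8 -1;0 0 0 -5 0 0.8 -1;0 0 0 -5 0 0.8 -1;0 0 0 -5 0 0.8 -1"

```text
time: 16.55
tool_pos: [0.4917, 0.4374, 0.1595]
eef_rot: [-0.096, 0.995, -0.001, -0.001]
ft_force: [-0.7, -0.2, -5.9]
gripper_width: 0.0139
grip_force: 111.2
```

Emit:
servo_tool --targets "0 0 0 0 0 0.5 -1;0 0 0 0 0 1 -1;0 0 0 0 0 1.5 -1;0 0 0 0 0 2 -1;0 0 0 0 0 2.4 -1;0 0 0 0 0 2.6 -1;0 0 0 0 0 2.7 -1;0 0 0 0 0 2.7 -1"

```text
time: 17.22
tool_pos: [0.4914, 0.4386, 0.0929]
eef_rot: [-0.097, 0.995, -0.0, -0.001]
ft_force: [-1.2, -0.1, -4.9]
gripper_width: 0.0132
grip_force: 111.1
```

```bash
python3 - <<'E'
from plan import *
st()
crop("scene","c7",100,120,260,260,5); crop("top","c7t",105,190,245,300,5)
plan(Q(0,.088,.086,1))
E
```

```text
t 17.22 pos [0.4914 0.4386 0.0929] yaw -2.948 zax [-0.001 -0.001 -1.   ] F [-1.2 -0.1 -4.9] w 0.0132 g 111 q [ 0.62  0.58  1.51 -0.    1.05 -1.14]
0.0 0.01 -0.04 0.03 0.12 0.33 | mm 9 deg 0
```

View pics/c7.png

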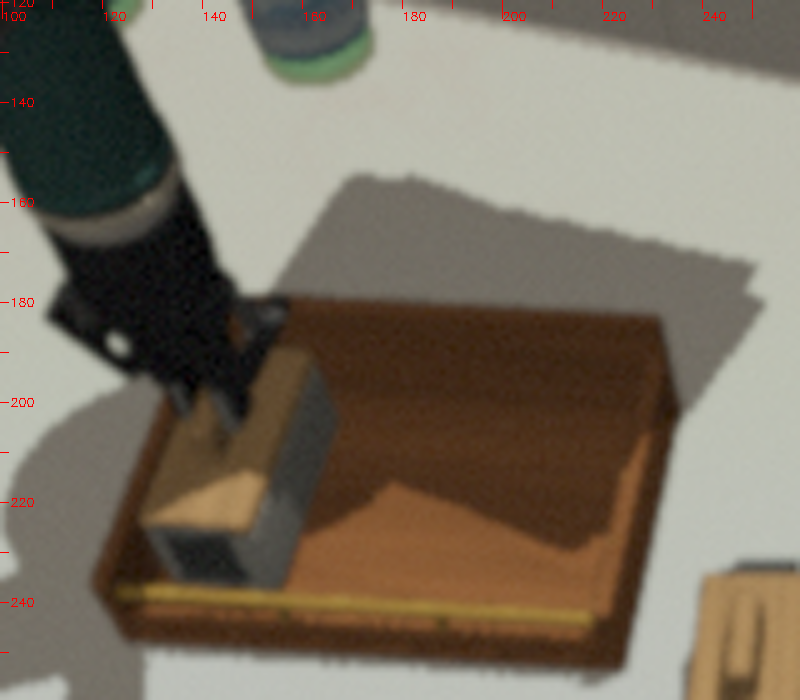

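The long box is inside the rack, its front clip flat at (140–148, 232), clear of the walls. Lowering and releasing.

Emit:
servo_tool --targets "0 0 0 0 0 0.1 -1;0 0 0 0 0 0.2 -1;0 0 0 0 0 0.25 -1;0 0 0 0 0 0.3 -1;0 0 0 0 0 0.32 -1;0 0 0 0 0 0.34 -1;0 0 0 0 0 0.34 -1;0 0 0 0 0 0.34 -1"

```text
time: 17.98
tool_pos: [0.4917, 0.4386, 0.0855]
eef_rot: [-0.097, 0.995, -0.0, -0.0]
ft_force: [-0.9, -0.7, -3.5]
gripper_width: 0.0139
grip_force: 111.6
```

Emit:
servo_tool --targets "0 0 0 0 0 0 -0.8;0 0 0 0 0 0 -0.4;0 0 0 0 0 0 -0.1;0 0 0 0 0 0 -0.1;0 0 0 0 0 0 -0.1;0 0 0 0 0 -0.5 -0.1;0 0 0 0 0 -1.5 -0.1;0 0 0 0 0 -3 -0.1"

```text
time: 18.65
tool_pos: [0.4898, 0.4372, 0.1587]
eef_rot: [-0.097, 0.995, -0.002, -0.003]
ft_force: [0.9, 1.0, -0.2]
gripper_width: 0.0386
grip_force: 0.0
```

Emit:
servo_tool --targets "0 0 0 1 -1.5 -1 -0.1;0 0 0 2 -3 -1.5 -0.1;0 0 0 3 -4.5 -1.5 -0.1;0 0 0 3.5 -6 -1.5 -0.1;0 0 0 3.5 -7.5 -1.5 -0.1;0 0 0 3.5 -8.5 -1.5 -0.1;0 0 0 3.5 -8.5 -1.5 -0.1;0 0 0 3.5 -8.5 -1.5 -0.1"

```text
time: 19.32
tool_pos: [0.4475, 0.2121, 0.1991]
eef_rot: [-0.095, 0.995, 0.0, 0.001]
ft_force: [-0.2, 0.5, 0.7]
gripper_width: 0.0382
grip_force: 0.0
```

```bash
python3 - <<'E'
from plan import *
st()
crop("top","c8",105,200,345,316,3.3)
E
```

```text
t 19.32 pos [0.4475 0.2121 0.1991] yaw -2.952 zax [ 0.002  0.001 -1.   ] F [-0.2  0.5  0.7] w 0.0382 g 0 q [ 0.3   0.24  1.77  0.    1.12 -1.46]
```

View pics/c8.png

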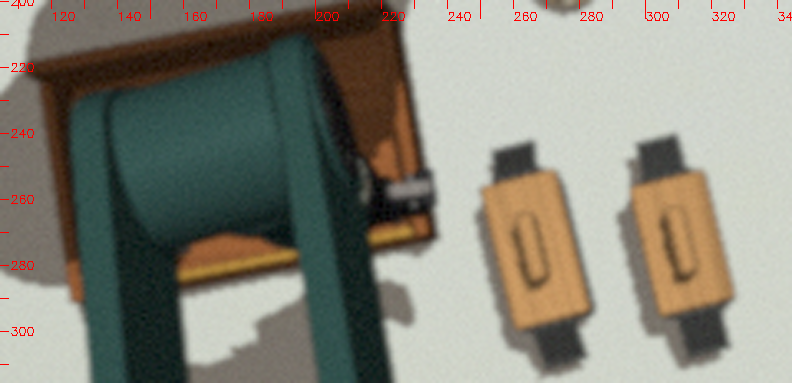

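Boxes mid and short haven't moved (lids at about (267,277) and (311,275)). Next is the short box.

```bash
python3 - <<'E'
from plan import *
plan((.441,-.0171,.16,3.388),(.441,-.0171,.076,3.388))
E
```

```text
0.01 0.02 -0.63 2.01 -9.0 1.54 | mm 234 deg 3
-0.0 0.0 -0.0 -0.0 0.0 3.36 | mm 84 deg 0
```

Emit:
servo_tool --targets "0 0 -0.1 0.4 -1.5 0 -0.1;0 0 -0.2 0.8 -3 0 -0.1;0 0 -0.4 1.2 -4.5 0 -0.1;0 0 -0.6 1.6 -6 0.3 -0.1;0 0 -0.6 2 -7.5 0.8 -0.1;0 0 -0.6 2 -9 1.2 -0.1;0 0 -0.6 2 -9 1.5 -0.1;0 0 -0.6 2 -9 1.5 -0.1"

```text
time: 20.03
tool_pos: [0.4414, -0.0175, 0.1595]
eef_rot: [-0.121, 0.993, 0.0, -0.001]
ft_force: [-0.5, 0.3, -0.2]
gripper_width: 0.0384
grip_force: 0.0
```

```bash
cat > lid.py <<'E'
from h import *
def lids(roi=(240,215,375,320),n="top"):
    x0,y0,x1,y1=roi; im=arm.camera(n)[y0:y1,x0:x1].astype(int)
    m=((im[...,0]-im[...,2])>50).astype(np.uint8); k,l,st,c=cv2.connectedComponentsWithStats(m)
    for i in range(1,k):
        if st[i,4]>100:
            (cx,cy),(w,h),a=cv2.minAreaRect(np.argwhere(l==i)[:,::-1].astype(np.float32)); print("blob",(cx+x0,cy+y0),(w,h),a,"W",pix2w(n,cx+x0,cy+y0,.066).round(4),st[i,4])
E
python3 - <<'E'
from plan import *; from lid import *
lids(); st(); plan((.441,-.0171,.076,3.388))
E
```

```text
blob (255.9458417892456, 266.0881576538086) (14.906001091003418, 31.618793487548828) 17.52556800842285 W [0.4568 0.1303 0.066 ] 286
blob (314.6849136352539, 287.65282440185547) (11.118741035461426, 20.76317596435547) 79.3803482055664 W [ 0.4021 -0.0263  0.066 ] 148
t 20.08 pos [ 0.4411 -0.0164  0.1599] yaw -2.897 zax [-0.001  0.001 -1.   ] F [ 0.4 -0.5  0.6] w 0.0384 g 0 q [-0.19  0.22  1.93  0.    1.   -2.01]
0.01 -0.01 -0.02 0.01 -0.03 3.36 | mm 84 deg 0
```

Emit:
servo_tool --targets "0 0 0 0 0 0.8 -0.1;0 0 0 0 0 1.6 -0.1;0 0 0 0 0 2.4 -0.1;0 0 0 0 0 3 -0.1;0 0 0 0 0 3.3 -0.1;0 0 0 0 0 3.3 -0.1;0 0 0 0 0 3.3 -0.1;0 0 0 0 0 3.3 -0.6" --grip_force 110

```text
time: 20.75
tool_pos: [0.4419, -0.0165, 0.0787]
eef_rot: [-0.123, 0.992, -0.0, 0.001]
ft_force: [0.7, 0.9, 0.8]
gripper_width: 0.0278
grip_force: 0.0
```

Emit:
servo_tool --targets "0 0 0 0 0 0 -1;0 0 0 0 0 0 -1;0 0 0 0 0 0 -1;0 0 0 0 0 0 -1;0 0 0 0 0 0 -1;0 0 0 0 0 -0.2 -1;0 0 0 0 0 -0.3 -1;0 0 0 0 0 -0.3 -1"

```text
time: 21.42
tool_pos: [0.4411, -0.0173, 0.0859]
eef_rot: [-0.123, 0.992, -0.0, 0.0]
ft_force: [-0.4, -0.4, -5.4]
gripper_width: 0.0133
grip_force: 107.9
```

```bash
python3 - <<'E'
from plan import *
st(); plan((.42,-.20,.083,3.1),P(.13,.079,1),P(.085,.079,1),P(.075,.079,1))
E
```

```text
t 21.42 pos [ 0.4411 -0.0173  0.0859] yaw -2.896 zax [ 0.001 -0.    -1.   ] F [-0.4 -0.4 -5.4] w 0.0133 g 108 q [-0.2   0.34  2.   -0.    0.79 -2.01]
-0.01 0.01 3.29 2.6 -6.88 0.12 | mm 184 deg 16
0.0 -0.0 0.05 -1.93 -3.79 0.16 | mm 106 deg 0
0.0 -0.0 0.0 -1.8 0.0 -0.0 | mm 45 deg 0
0.0 -0.0 0.0 -0.4 0.0 -0.0 | mm 10 deg 0
```

Emit:
servo_tool --targets "0 0 0.4 0.3 -0.8 0 -1;0 0 0.8 0.7 -1.8 0 -1;0 0 1.3 1.1 -2.8 0 -1;0 0 1.8 1.5 -3.8 0 -1;0 0 2.3 1.9 -4.9 0 -1;0 0 2.8 2.3 -6 0 -1;0 0 3.3 2.6 -6.9 0.1 -1;0 0 3.3 2.6 -6.9 0.1 -1"

```text
time: 22.08
tool_pos: [0.421, -0.2051, 0.083]
eef_rot: [0.023, 1.0, -0.002, 0.001]
ft_force: [0.6, 0.2, -4.3]
gripper_width: 0.0131
grip_force: 108.5
```

Emit:
servo_tool --targets "0 0 0 -0.3 -0.7 0 -1;0 0 0 -0.6 -1.4 0 -1;0 0 0 -1 -2.2 0 -1;0 0 0 -1.4 -3 0 -1;0 0 0 -1.9 -3.8 0 -1;0 0 0 -1.9 -3.8 0 -1;0 0 0 -1.9 -3.8 0 -1;0 0 0 -1.9 -3.8 0 -1"

```text
time: 22.75
tool_pos: [0.4624, -0.2961, 0.0822]
eef_rot: [0.021, 1.0, 0.001, -0.001]
ft_force: [0.5, -0.0, -4.2]
gripper_width: 0.0133
grip_force: 108.7
```

```bash
python3 - <<'E'
from plan import *; from lid import *
lids(); st(); plan(P(.076,.082,1))
E
```

```text
blob (266.35294342041016, 273.91176986694336) (42.6862678527832, 24.01102638244629) 75.96376037597656 W [0.4364 0.1021 0.066 ] 850
t 22.80 pos [ 0.4622 -0.2958  0.0823] yaw 3.100 zax [-0.002  0.002 -1.   ] F [-0.6 -0.3 -3.6] w 0.0132 g 109 q [-0.7   0.47  1.77 -0.    0.9  -2.22]
0.02 -0.02 0.05 -2.24 -0.04 0.01 | mm 56 deg 0
```

Emit:
servo_tool --targets "0 0 0 -0.5 0 0 -1;0 0 0 -1 0 0 -1;0 0 0 -1.3 0 0 -1;0 0 0 -1.6 0 0 -1;0 0 0 -1.9 0 0 -1;0 0 0 -2.1 0 0 -1;0 0 0 -2.2 0 0 -1;0 0 0 -2.2 0 0 -1"

```text
time: 23.47
tool_pos: [0.5188, -0.2993, 0.0826]
eef_rot: [0.021, 1.0, 0.0, -0.0]
ft_force: [-0.2, -0.1, -5.2]
gripper_width: 0.0133
grip_force: 108.7
```

Emit:
servo_tool --targets "0 0 0 -0.05 0 0 -1;0 0 0 -0.1 0 0 -1;0 0 0 -0.15 0 0 -1;0 0 0 -0.2 0 0 -1;0 0 0 -0.24 0 0 -1;0 0 0 -0.28 0 0 -1;0 0 0 -0.32 0 0 -1;0 0 0 -0.32 0 0 -1"

```text
time: 24.13
tool_pos: [0.5242, -0.2994, 0.0822]
eef_rot: [0.021, 1.0, 0.0, -0.002]
ft_force: [-6.9, -0.3, -4.2]
gripper_width: 0.0136
grip_force: 108.8
```

```bash
python3 - <<'E'
from plan import *
st()
E
```

```text
t 24.13 pos [ 0.5242 -0.2994  0.0822] yaw 3.100 zax [-0.004  0.001 -1.   ] F [-6.9 -0.3 -4.2] w 0.0136 g 109 q [-0.63  0.53  1.65 -0.    0.97 -2.16]
```

Emit:
servo_tool --targets "0 0 0 -0.1 0 0 -1;0 0 0 -0.1 0 0 -1;0 0 0 -0.2 0 0 -1;0 0 0 -0.2 0 0 -1;0 0 0 -0.3 0 0 -1;0 0 0 -0.34 0 0 -1;0 0 0 -0.34 0 0 -1;0 0 0 -0.34 0 0 -1"

```text
time: 24.8
tool_pos: [0.5256, -0.2989, 0.0809]
eef_rot: [0.02, 1.0, 0.002, -0.009]
ft_force: [-22.9, -4.3, 1.5]
gripper_width: 0.0135
grip_force: 109.7
```

Emit:
servo_tool --targets "0 0 0 0.8 0 -0.1 -1;0 0 0 1.6 0.2 -0.2 -1;0 0 0 2.4 0.6 -0.2 -1;0 0 0 3.2 1 -0.2 -1;0 0 0 4 1.5 -0.2 -1;0 0 0 4.4 1.8 -0.2 -1;0 0 0 4.4 1.8 -0.2 -1;0 0 0 4.4 1.8 -0.2 -1"

```text
time: 25.47
tool_pos: [0.4277, -0.2511, 0.0884]
eef_rot: [0.021, 1.0, -0.001, 0.001]
ft_force: [-0.1, 0.2, -4.0]
gripper_width: 0.0131
grip_force: 108.8
```

Emit:
servo_tool --targets "0 0 1.4 0 0 0 -1;0 0 2.8 0 0 0 -1;0 0 4.2 0 0 0 -1;0 0 5.6 0 0 0 -1;0 0 7 0 0 0 -1;0 0 8.4 0 0 0 -1;0 0 9.8 0 0 0 -1;0 0 11.2 0 0 0 -1"

```text
time: 26.13
tool_pos: [0.4294, -0.2524, 0.0884]
eef_rot: [0.491, 0.871, -0.0, 0.002]
ft_force: [-0.4, 0.2, -4.4]
gripper_width: 0.0134
grip_force: 108.8
```

Emit:
servo_tool --targets "0 0 1.4 0 0 0 -1;0 0 2.8 0 0 0 -1;0 0 4.2 0 0 0 -1;0 0 5.6 0 0 0 -1;0 0 7 0 0 0 -1;0 0 8.4 0 0 0 -1;0 0 9.8 0 0 0 -1;0 0 11.2 0 0 0 -1"

```text
time: 26.8
tool_pos: [0.4293, -0.2524, 0.0884]
eef_rot: [0.842, 0.539, 0.001, 0.002]
ft_force: [-0.1, 0.2, -4.2]
gripper_width: 0.0128
grip_force: 108.8
```

Emit:
servo_tool --targets "0 0 1.4 0 0 0 -1;0 0 2.8 0 0 0 -1;0 0 4.2 0 0 0 -1;0 0 5.6 0 0 0 -1;0 0 7 0 0 0 -1;0 0 8.4 0 0 0 -1;0 0 9.8 0 0 0 -1;0 0 11.2 0 0 0 -1"

```text
time: 27.47
tool_pos: [0.4293, -0.2524, 0.0884]
eef_rot: [0.997, 0.081, 0.002, 0.001]
ft_force: [-0.1, -0.1, -4.0]
gripper_width: 0.013
grip_force: 108.8
```

```bash
python3 - <<'E'
from plan import *; from lid import *
lids(); st(); plan((.43,-.296,.082,-.046),P(.1,.082,0),P(.075,.082,0))
E
```

```text
blob (265.4411792755127, 270.26470947265625) (35.16766357421875, 24.01102638244629) 75.96376037597656 W [0.4461 0.1048 0.066 ] 742
t 27.52 pos [ 0.4293 -0.2524  0.0884] yaw 0.154 zax [ 0.003 -0.002 -1.   ] F [ 0.8 -0.3 -4.6] w 0.0134 g 109 q [-0.67  0.4   1.89  0.    0.85  0.75]
0.03 -0.04 2.29 -0.24 1.73 0.26 | mm 44 deg 11
0.0 0.0 -0.0 2.56 -0.04 -0.0 | mm 64 deg 0
0.0 0.0 -0.0 1.0 -0.0 -0.0 | mm 25 deg 0
```

Emit:
servo_tool --targets "0 0 1.2 -0.1 0.8 0.1 -1;0 0 2.3 -0.2 1.7 0.25 -1;0 0 2.3 0.4 1.6 0.25 -1;0 0 2.3 1 1.5 0.25 -1;0 0 2.3 1.6 1.4 0.25 -1;0 0 2.3 2.2 1.2 0.25 -1;0 0 2.3 2.3 1.2 0.25 -1;0 0 2.3 2.3 1.2 0.25 -1"

```text
time: 28.18
tool_pos: [0.4905, -0.2697, 0.0817]
eef_rot: [1.0, -0.015, 0.001, 0.0]
ft_force: [1.1, 0.6, -4.6]
gripper_width: 0.0134
grip_force: 109.1
```

```bash
python3 - <<'E'
from plan import *
st(); plan(P(.076,.082,0))
E
```

```text
t 28.18 pos [ 0.4905 -0.2697  0.0817] yaw -0.029 zax [ 0.001 -0.001 -1.   ] F [ 1.1  0.6 -4.6] w 0.0134 g 109 q [-0.63  0.48  1.75  0.    0.91  0.97]
0.01 -0.01 0.19 1.14 1.14 -0.01 | mm 40 deg 1
```

Emit:
servo_tool --targets "0 0 0.2 0 0.6 0 -1;0 0 0.2 0 1.15 0 -1;0 0 0.2 0.2 1.15 0 -1;0 0 0.2 0.4 1.15 0 -1;0 0 0.2 0.6 1.15 0 -1;0 0 0.2 0.8 1.15 0 -1;0 0 0.2 1 1.15 0 -1;0 0 0.2 1.15 1.15 0 -1"

```text
time: 28.85
tool_pos: [0.5166, -0.3001, 0.0814]
eef_rot: [1.0, -0.025, -0.0, -0.0]
ft_force: [-0.5, -0.0, -4.9]
gripper_width: 0.0136
grip_force: 109.1
```

Emit:
servo_tool --targets "0 0 0 0.05 0 0 -1;0 0 0 0.1 0 0 -1;0 0 0 0.15 0 0 -1;0 0 0 0.2 0 0 -1;0 0 0 0.24 0 0 -1;0 0 0 0.28 0 0 -1;0 0 0 0.32 0 0 -1;0 0 0 0.32 0 0 -1"

```text
time: 29.52
tool_pos: [0.5243, -0.3005, 0.0816]
eef_rot: [1.0, -0.025, -0.0, -0.0]
ft_force: [-2.2, 0.7, -5.5]
gripper_width: 0.0133
grip_force: 109.1
```

```bash
python3 - <<'E'
from plan import *
st()
E
```

```text
t 29.52 pos [ 0.5243 -0.3005  0.0816] yaw -0.051 zax [-0.  0. -1.] F [-2.2  0.7 -5.5] w 0.0133 g 109 q [-0.63  0.53  1.65  0.    0.96  0.99]
```

Emit:
servo_tool --targets "0 0 0 0.06 0 0 -1;0 0 0 0.12 0 0 -1;0 0 0 0.18 0 0 -1;0 0 0 0.24 0 0 -1;0 0 0 0.3 0 0 -1;0 0 0 0.36 0 0 -1;0 0 0 0.36 0 0 -1;0 0 0 0.36 0 0 -1"

```text
time: 30.18
tool_pos: [0.5268, -0.3003, 0.0803]
eef_rot: [1.0, -0.025, -0.006, -0.001]
ft_force: [-17.4, -3.8, 0.2]
gripper_width: 0.0132
grip_force: 110.0
```

```bash
python3 - <<'E'
from plan import *
st()
E
```

```text
t 30.18 pos [ 0.5268 -0.3003  0.0803] yaw -0.050 zax [-0.012  0.002 -1.   ] F [-17.4  -3.8   0.2] w 0.0132 g 110 q [-0.63  0.54  1.64 -0.01  0.98  1.  ]
```

```bash
python3 - <<'E'
from plan import *; from lid import *
lids()
plan((.44,-.28,.10,-.05),(.44,-.20,.21,-.05),(.43,.05,.21,.08),(.36,.24,.21,.197),Q(-.15,0,.18,0),Q(0,0,.16,0),Q(0,0,.097,0),start=(.534,-.3005,.0817,-.05))
E
```

```text
blob (264.58824157714844, 266.85294342041016) (28.134132385253906, 24.01102638244629) 75.96376037597656 W [0.4551 0.1073 0.066 ] 450
0.0 0.0 0.0 -3.8 -0.63 -0.73 | mm 98 deg 0
0.0 0.0 0.0 -0.16 -3.2 -4.4 | mm 136 deg 0
0.0 0.0 -1.49 -0.9 -9.96 -0.0 | mm 250 deg 7
0.0 0.0 -1.34 -2.18 -7.8 -0.0 | mm 202 deg 7
0.0 0.0 -0.0 0.71 -3.38 1.2 | mm 91 deg 0
0.0 0.0 -0.0 6.0 0.0 0.8 | mm 151 deg 0
0.0 0.0 -0.0 0.0 0.0 2.52 | mm 63 deg 0
```

Emit:
servo_tool --targets "0 0 0 -0.6 0 0 -1;0 0 0 -1.2 -0.1 -0.1 -1;0 0 0 -1.9 -0.2 -0.3 -1;0 0 0 -2.5 -0.3 -0.5 -1;0 0 0 -3.1 -0.4 -0.7 -1;0 0 0 -3.8 -0.6 -0.7 -1;0 0 0 -3.8 -0.6 -0.7 -1;0 0 0 -3.8 -0.6 -0.7 -1"

```text
time: 30.9
tool_pos: [0.4393, -0.2813, 0.0996]
eef_rot: [1.0, -0.026, 0.001, 0.0]
ft_force: [0.2, -0.1, -4.3]
gripper_width: 0.0133
grip_force: 109.1
```

Emit:
servo_tool --targets "0 0 0 0 -0.5 -0.6 -1;0 0 0 0 -1 -1.2 -1;0 0 0 0 -1.6 -2 -1;0 0 0 0 -2.2 -2.8 -1;0 0 0 0 -2.8 -3.6 -1;0 0 0 -0.2 -3.2 -4.4 -1;0 0 0 -0.2 -3.2 -4.4 -1;0 0 0 -0.2 -3.2 -4.4 -1"

```text
time: 31.57
tool_pos: [0.4403, -0.2018, 0.2103]
eef_rot: [1.0, -0.025, 0.002, 0.001]
ft_force: [0.7, 0.4, -5.0]
gripper_width: 0.0132
grip_force: 109.1
```

Emit:
servo_tool --targets "0 0 -0.1 -0.1 -1.3 0 -1;0 0 -0.3 -0.2 -2.7 0 -1;0 0 -0.5 -0.4 -4.1 0 -1;0 0 -0.7 -0.5 -5.5 0 -1;0 0 -0.9 -0.7 -6.9 0 -1;0 0 -1.2 -0.8 -8.3 0 -1;0 0 -1.5 -0.9 -9.5 0 -1;0 0 -1.5 -0.9 -10 0 -1"

```text
time: 32.23
tool_pos: [0.428, 0.0526, 0.2078]
eef_rot: [0.999, 0.041, -0.001, -0.001]
ft_force: [0.1, 0.6, -4.0]
gripper_width: 0.0129
grip_force: 109.5
```

Emit:
servo_tool --targets "0 0 -0.2 -0.4 -1.2 0 -1;0 0 -0.4 -0.8 -2.5 0 -1;0 0 -0.6 -1.1 -3.8 0 -1;0 0 -0.8 -1.5 -5.1 0 -1;0 0 -1 -1.8 -6.4 0 -1;0 0 -1.3 -2.2 -7.5 0 -1;0 0 -1.3 -2.2 -7.8 0 -1;0 0 -1.3 -2.2 -7.8 0 -1"

```text
time: 32.9
tool_pos: [0.3581, 0.2414, 0.208]
eef_rot: [0.995, 0.098, -0.0, -0.0]
ft_force: [0.3, -1.1, -5.0]
gripper_width: 0.0131
grip_force: 109.6
```

Emit:
servo_tool --targets "0 0 0 0.2 -0.9 0.3 -1;0 0 0 0.4 -1.9 0.6 -1;0 0 0 0.6 -2.9 0.9 -1;0 0 0 0.7 -3.4 1.2 -1;0 0 0 0.7 -3.4 1.2 -1;0 0 0 1.5 -3.4 1.2 -1;0 0 0 2.3 -3.4 1.2 -1;0 0 0 2.3 -3.4 1.2 -1"

```text
time: 33.57
tool_pos: [0.4032, 0.334, 0.1791]
eef_rot: [0.995, 0.096, 0.002, -0.0]
ft_force: [1.6, 0.5, -4.4]
gripper_width: 0.0136
grip_force: 109.8
```

```bash
python3 - <<'E'
from plan import *
st()
plan(Q(0,0,.16,0),Q(0,0,.097,0),Q(0,0,.088,0))
E
```

```text
t 33.57 pos [0.4032 0.334  0.1791] yaw 0.192 zax [ 0.005  0.001 -1.   ] F [ 1.6  0.5 -4.4] w 0.0136 g 110 q [ 0.56  0.3   1.74 -0.    1.09  1.94]
0.0 -0.05 -0.05 4.28 -0.04 0.78 | mm 109 deg 0
0.0 -0.0 -0.0 -0.01 -0.0 2.52 | mm 63 deg 0
0.0 -0.0 -0.0 0.0 -0.01 0.36 | mm 9 deg 0
```

Emit:
servo_tool --targets "0 0 0 0.9 0 0.1 -1;0 0 0 1.8 0 0.3 -1;0 0 0 2.7 0 0.5 -1;0 0 0 3.6 0 0.7 -1;0 0 0 4.2 0 0.8 -1;0 0 0 4.2 0 0.8 -1;0 0 0 4.2 0 0.8 -1;0 0 0 4.2 0 0.8 -1"

```text
time: 34.23
tool_pos: [0.5004, 0.3527, 0.1584]
eef_rot: [0.995, 0.096, -0.001, 0.001]
ft_force: [-1.2, 0.8, -3.6]
gripper_width: 0.0131
grip_force: 109.8
```

Emit:
servo_tool --targets "0 0 0 0 0 0.5 -1;0 0 0 0 0 1 -1;0 0 0 0 0 1.5 -1;0 0 0 0 0 2 -1;0 0 0 0 0 2.3 -1;0 0 0 0 0 2.5 -1;0 0 0 0 0 2.5 -1;0 0 0 0 0 2.5 -1"

```text
time: 34.9
tool_pos: [0.501, 0.3542, 0.0968]
eef_rot: [0.995, 0.097, -0.0, 0.0]
ft_force: [0.4, -0.3, -3.9]
gripper_width: 0.0135
grip_force: 109.8
```

```bash
python3 - <<'E'
from plan import *
st()
plan(Q(0,0,.0885,0))
E
```

```text
t 34.90 pos [0.501  0.3542 0.0968] yaw 0.194 zax [-0. -0. -1.] F [ 0.4 -0.3 -3.9] w 0.0135 g 110 q [ 0.5   0.52  1.62 -0.    1.01  1.88]
0.0 0.0 -0.04 0.29 0.0 0.33 | mm 11 deg 0
```

Free of contact; lowering the rest and releasing, then going back out over the rail towards the mid box.

Emit:
servo_tool --targets "0 0 0 0.1 0 0.1 -1;0 0 0 0.2 0 0.2 -1;0 0 0 0.2 0 0.28 -1;0 0 0 0.2 0 0.33 -1;0 0 0 0.2 0 0.36 -1;0 0 0 0.2 0 0.38 -1;0 0 0 0.2 0 0.38 -1;0 0 0 0.2 0 0.38 -1"

```text
time: 35.57
tool_pos: [0.5072, 0.3554, 0.0889]
eef_rot: [0.995, 0.097, 0.001, -0.0]
ft_force: [-0.8, -3.2, 7.6]
gripper_width: 0.0137
grip_force: 111.6
```

Emit:
servo_tool --targets "0 0 0 0 0 0 -0.8;0 0 0 0 0 0 -0.4;0 0 0 0 0 0 -0.2;0 0 0 0 0 0 -0.2;0 0 0 0 0 0 -0.2;0 0 0 0 0 -0.5 -0.2;0 0 0 0 0 -1.5 -0.2;0 0 0 0 0 -3 -0.2"

```text
time: 36.23
tool_pos: [0.5036, 0.354, 0.1594]
eef_rot: [0.995, 0.097, -0.003, 0.001]
ft_force: [0.8, 0.1, 0.9]
gripper_width: 0.034
grip_force: 0.0
```

Emit:
servo_tool --targets "0 0 0 -1 1.5 -1 -0.2;0 0 0 -2 3 -1.5 -0.2;0 0 0 -3 4.5 -1.5 -0.2;0 0 0 -4 6 -1.5 -0.2;0 0 0 -4 7 -1.5 -0.2;0 0 0 -4 7 -1.5 -0.2;0 0 0 -4 7 -1.5 -0.2;0 0 0 -4 7 -1.5 -0.2"

```text
time: 36.9
tool_pos: [0.4422, 0.1645, 0.1998]
eef_rot: [0.995, 0.096, 0.0, -0.0]
ft_force: [0.1, -0.2, -0.1]
gripper_width: 0.0339
grip_force: 0.0
```

```bash
python3 - <<'E'
from plan import *; from lid import *
lids((235,215,375,320)); st()
crop("top","c9",105,200,345,316,3.3)
plan((.4334,.1001,.16,.277),(.4334,.1001,.078,.277))
E
```

```text
blob (266.79412269592285, 275.1764717102051) (44.86908721923828, 23.768489837646484) 75.96376037597656 W [0.4331 0.1009 0.066 ] 1002
t 36.95 pos [0.4423 0.1652 0.1997] yaw 0.193 zax [ 0.001  0.001 -1.   ] F [ 0.8 -0.5  0.4] w 0.0340 g 0 q [0.21 0.21 1.82 0.   1.11 1.59]
-0.0 -0.01 -0.95 -0.85 2.5 1.58 | mm 77 deg 5
-0.0 0.0 0.0 -0.0 -0.0 3.28 | mm 82 deg 0
```

View pics/c9.png

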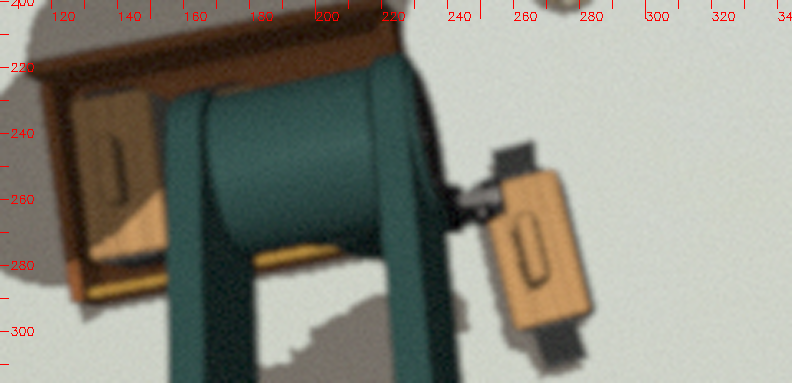

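The mid box hasn't moved, with its lid centred at about (267,277), and the long box stands in the left slot. Grasping the mid box.

Emit:
servo_tool --targets "0 0 -0.3 -0.3 0.8 0.3 -0.2;0 0 -0.6 -0.6 1.7 0.8 -0.2;0 0 -0.95 -0.85 2.5 1.5 -0.2;0 0 -0.95 -0.85 2.5 1.6 -0.2;0 0 -0.95 -0.85 2.5 1.6 -0.2;0 0 -0.95 -0.85 2.5 2.6 -0.2;0 0 -0.95 -0.85 2.5 3.6 -0.2;0 0 -0.95 -0.85 2.5 3.6 -0.2"

```text
time: 37.67
tool_pos: [0.4312, 0.1002, 0.1071]
eef_rot: [0.99, 0.138, -0.002, -0.0]
ft_force: [-0.6, 0.3, -0.8]
gripper_width: 0.0339
grip_force: 0.0
```

```bash
python3 - <<'E'
from plan import *
st(); plan((.4334,.1004,.077,.277))
E
```

```text
t 37.67 pos [0.4312 0.1002 0.1071] yaw 0.277 zax [-0.005  0.    -1.   ] F [-0.6  0.3 -0.8] w 0.0339 g 0 q [0.07 0.31 1.98 0.   0.86 1.36]
-0.02 0.05 0.0 0.09 0.02 1.2 | mm 30 deg 0
```

Emit:
servo_tool --targets "0 0 0 0 0 0.4 -0.2;0 0 0 0 0 0.8 -0.2;0 0 0 0 0 1.1 -0.2;0 0 0 0 0 1.2 -0.2;0 0 0 0 0 1.2 -1;0 0 0 0 0 1.2 -1;0 0 0 0 0 1.2 -1;0 0 0 0 0 1.2 -1" --grip_force 110

```text
time: 38.33
tool_pos: [0.4331, 0.0992, 0.0801]
eef_rot: [0.99, 0.138, 0.0, -0.0]
ft_force: [-1.3, 2.6, 0.9]
gripper_width: 0.0132
grip_force: 109.1
```

Emit:
servo_tool --targets "0 0 0 0 0 0 -1;0 0 0 0 0 0 -1;0 0 0 0 0 0 -1;0 0 0 0 0 0 -1;0 0 0 0 0 -0.2 -1;0 0 0 0 0 -0.3 -1;0 0 0 0 0 -0.3 -1;0 0 0 0 0 -0.3 -1"

```text
time: 39.0
tool_pos: [0.4326, 0.0986, 0.087]
eef_rot: [0.99, 0.138, -0.0, 0.0]
ft_force: [0.5, -0.3, -5.6]
gripper_width: 0.0131
grip_force: 108.4
```

```bash
python3 - <<'E'
from plan import *
st(); plan((.43,-.11,.085,.1),(.42,-.296,.081,-.046),P(.12,.081,0),P(.082,.081,0))
E
```

```text
t 39.00 pos [0.4326 0.0986 0.087 ] yaw 0.276 zax [-0. -0. -1.] F [ 0.5 -0.3 -5.6] w 0.0131 g 108 q [ 0.07  0.34  2.   -0.    0.8   1.36]
0.0 0.0 2.02 -2.38 8.0 0.08 | mm 209 deg 10
0.0 0.0 1.68 -1.14 7.36 0.17 | mm 186 deg 8
0.01 0.0 -0.0 2.17 -0.06 -0.0 | mm 54 deg 0
-0.0 0.0 -0.0 1.52 0.0 -0.0 | mm 38 deg 0
```

Emit:
servo_tool --targets "0 0 0.2 -0.3 1 0 -1;0 0 0.5 -0.7 2.2 0 -1;0 0 0.9 -1.1 3.5 0 -1;0 0 1.2 -1.5 4.8 0 -1;0 0 1.6 -1.9 6.1 0 -1;0 0 2 -2.3 7.3 0 -1;0 0 2 -2.4 8 0 -1;0 0 2 -2.4 8 0 -1"

```text
time: 39.67
tool_pos: [0.431, -0.1139, 0.0872]
eef_rot: [0.999, 0.049, 0.001, 0.001]
ft_force: [1.9, 0.4, -4.7]
gripper_width: 0.0131
grip_force: 108.8
```

Emit:
servo_tool --targets "0 0 0.3 -0.2 1 0 -1;0 0 0.6 -0.4 2.2 0 -1;0 0 0.9 -0.5 3.4 0.1 -1;0 0 1.2 -0.7 4.6 0.1 -1;0 0 1.5 -0.9 5.8 0.1 -1;0 0 1.7 -1.1 6.8 0.1 -1;0 0 1.7 -1.1 7.4 0.1 -1;0 0 1.7 -1.1 7.4 0.1 -1"

```text
time: 40.33
tool_pos: [0.4222, -0.3001, 0.0846]
eef_rot: [1.0, -0.024, 0.001, 0.001]
ft_force: [0.8, -0.5, -4.8]
gripper_width: 0.013
grip_force: 109.0
```

Emit:
servo_tool --targets "0 0 0 0.4 0 0 -1;0 0 0 0.9 0 0 -1;0 0 0 1.4 0 0 -1;0 0 0 1.9 0 0 -1;0 0 0 2.2 0 0 -1;0 0 0 2.2 0 0 -1;0 0 0 2.2 0 0 -1;0 0 0 2.2 0 0 -1"

```text
time: 41.0
tool_pos: [0.4755, -0.2986, 0.0843]
eef_rot: [1.0, -0.023, -0.001, -0.0]
ft_force: [-0.3, -0.1, -4.9]
gripper_width: 0.0131
grip_force: 109.0
```

```bash
python3 - <<'E'
from plan import *
st(); plan(P(.082,.0835,0))
E
```

```text
t 41.00 pos [ 0.4755 -0.2986  0.0843] yaw -0.046 zax [-0.001  0.001 -1.   ] F [-0.3 -0.1 -4.9] w 0.0131 g 109 q [-0.68  0.48  1.74 -0.    0.92  0.93]
-0.01 0.01 0.0 1.46 -0.06 0.03 | mm 37 deg 0
```

Emit:
servo_tool --targets "0 0 0 0.3 0 0 -1;0 0 0 0.6 0 0 -1;0 0 0 0.8 0 0 -1;0 0 0 1 0 0 -1;0 0 0 1.2 0 0 -1;0 0 0 1.3 0 0 -1;0 0 0 1.4 0 0 -1;0 0 0 1.45 0 0 -1"

```text
time: 41.67
tool_pos: [0.5123, -0.3011, 0.0845]
eef_rot: [1.0, -0.023, -0.0, 0.0]
ft_force: [-1.9, -1.3, -4.6]
gripper_width: 0.0132
grip_force: 109.1
```

Emit:
servo_tool --targets "0 0 0 0.05 0 0 -1;0 0 0 0.1 0 0 -1;0 0 0 0.15 0 0 -1;0 0 0 0.2 0 0 -1;0 0 0 0.24 0 0 -1;0 0 0 0.28 0 0 -1;0 0 0 0.32 0 0 -1;0 0 0 0.32 0 0 -1"

```text
time: 42.33
tool_pos: [0.5163, -0.3008, 0.0835]
eef_rot: [1.0, -0.023, -0.004, -0.001]
ft_force: [-10.7, -3.9, -5.0]
gripper_width: 0.0132
grip_force: 109.1
```

```bash
python3 - <<'E'
from plan import *
st()
E
```

```text
t 42.33 pos [ 0.5163 -0.3008  0.0835] yaw -0.046 zax [-0.008  0.002 -1.   ] F [-10.7  -3.9  -5. ] w 0.0132 g 109 q [-0.64  0.52  1.66 -0.    0.97  0.98]
```

Emit:
servo_tool --targets "0 0 0 0.1 0 0 -1;0 0 0 0.15 0 0 -1;0 0 0 0.2 0 0 -1;0 0 0 0.25 0 0 -1;0 0 0 0.25 0 0 -1;0 0 0 0.25 0 0 -1;0 0 0 0.25 0 0 -1;0 0 0 0.25 0 0 -1"

```text
time: 43.0
tool_pos: [0.5174, -0.3005, 0.0825]
eef_rot: [1.0, -0.023, -0.008, -0.002]
ft_force: [-22.9, -7.5, -1.8]
gripper_width: 0.0131
grip_force: 109.7
```

Emit:
servo_tool --targets "0 0 0 -0.8 0 -0.1 -1;0 0 0 -1.6 -0.2 -0.2 -1;0 0 0 -2.4 -0.6 -0.2 -1;0 0 0 -3.2 -1 -0.2 -1;0 0 0 -4 -1.5 -0.2 -1;0 0 0 -4.2 -1.8 -0.2 -1;0 0 0 -4.2 -1.8 -0.2 -1;0 0 0 -4.2 -1.8 -0.2 -1"

```text
time: 43.67
tool_pos: [0.4249, -0.2522, 0.0901]
eef_rot: [1.0, -0.023, 0.001, 0.001]
ft_force: [0.4, -0.5, -4.8]
gripper_width: 0.0132
grip_force: 109.1
```

Emit:
servo_tool --targets "0 0 -1.4 0 0 0 -1;0 0 -2.8 0 0 0 -1;0 0 -4.2 0 0 0 -1;0 0 -5.6 0 0 0 -1;0 0 -7 0 0 0 -1;0 0 -8.4 0 0 0 -1;0 0 -9.8 0 0 0 -1;0 0 -11.2 0 0 0 -1"

```text
time: 44.33
tool_pos: [0.4261, -0.2535, 0.09]
eef_rot: [0.892, 0.452, 0.001, 0.002]
ft_force: [-0.7, -0.2, -5.1]
gripper_width: 0.0137
grip_force: 109.1
```

Emit:
servo_tool --targets "0 0 -1.4 0 0 0 -1;0 0 -2.8 0 0 0 -1;0 0 -4.2 0 0 0 -1;0 0 -5.6 0 0 0 -1;0 0 -7 0 0 0 -1;0 0 -8.4 0 0 0 -1;0 0 -9.8 0 0 0 -1;0 0 -11.2 0 0 0 -1"

```text
time: 45.0
tool_pos: [0.4261, -0.2535, 0.09]
eef_rot: [0.576, 0.818, -0.0, 0.002]
ft_force: [-0.3, -0.1, -3.9]
gripper_width: 0.0134
grip_force: 109.1
```

Emit:
servo_tool --targets "0 0 -1.4 0 0 0 -1;0 0 -2.8 0 0 0 -1;0 0 -4.2 0 0 0 -1;0 0 -5.6 0 0 0 -1;0 0 -7 0 0 0 -1;0 0 -8.4 0 0 0 -1;0 0 -9.8 0 0 0 -1;0 0 -11.2 0 0 0 -1"

```text
time: 45.67
tool_pos: [0.4261, -0.2535, 0.09]
eef_rot: [0.125, 0.992, -0.001, 0.002]
ft_force: [-0.5, 0.5, -4.1]
gripper_width: 0.0136
grip_force: 109.1
```

```bash
python3 - <<'E'
from plan import *
st(); x=np.array(arm.sense()["tool_pos"]); plan((x[0],-.2955,.0835,3.0956),P(.12,.0835,1),P(.08,.0835,1))
E
```

```text
t 45.67 pos [ 0.4261 -0.2535  0.09  ] yaw 2.892 zax [ 0.003 -0.002 -1.   ] F [-0.5  0.5 -4.1] w 0.0136 g 109 q [-0.68  0.39  1.89  0.    0.86 -2.  ]
-0.02 0.04 -2.34 -0.41 -1.63 0.26 | mm 43 deg 12
0.0 -0.0 0.0 -1.93 0.03 0.0 | mm 48 deg 0
0.0 -0.0 0.0 -1.6 -0.0 0.0 | mm 40 deg 0
```

Emit:
servo_tool --targets "0 0 -1.2 -0.2 -0.8 0.1 -1;0 0 -2.3 -0.4 -1.6 0.25 -1;0 0 -2.3 -0.4 -1.6 0.25 -1;0 0 -2.3 -0.4 -1.6 0.25 -1;0 0 -2.3 -0.4 -1.6 0.25 -1;0 0 -2.3 -0.4 -1.6 0.25 -1;0 0 -2.3 -0.4 -1.6 0.25 -1;0 0 -2.3 -0.4 -1.6 0.25 -1"

```text
time: 46.33
tool_pos: [0.4233, -0.2926, 0.0834]
eef_rot: [0.027, 1.0, 0.0, -0.0]
ft_force: [-0.2, -0.4, -5.3]
gripper_width: 0.0131
grip_force: 109.3
```

Emit:
servo_tool --targets "0 0 0 -0.5 0 0 -1;0 0 0 -1 0 0 -1;0 0 0 -1.5 0 0 -1;0 0 0 -2 0 0 -1;0 0 0 -2.3 0 0 -1;0 0 0 -2.6 0 0 -1;0 0 0 -2.6 0 0 -1;0 0 0 -2.6 0 0 -1"

```text
time: 47.0
tool_pos: [0.4883, -0.2965, 0.0831]
eef_rot: [0.027, 1.0, 0.0, -0.0]
ft_force: [0.1, -0.5, -4.4]
gripper_width: 0.0138
grip_force: 109.2
```

```bash
python3 - <<'E'
from plan import *
st(); plan(P(.08,.0835,1))
E
```

```text
t 47.00 pos [ 0.4883 -0.2965  0.0831] yaw 3.087 zax [-0.001  0.    -1.   ] F [ 0.1 -0.5 -4.4] w 0.0138 g 109 q [-0.67  0.49  1.72 -0.    0.93 -2.18]
0.0 -0.01 -0.1 -1.04 -0.04 -0.02 | mm 26 deg 1
```

Emit:
servo_tool --targets "0 0 -0.1 -0.2 0 0 -1;0 0 -0.1 -0.4 0 0 -1;0 0 -0.1 -0.6 0 0 -1;0 0 -0.1 -0.8 0 0 -1;0 0 -0.1 -0.95 0 0 -1;0 0 -0.1 -1.05 0 0 -1;0 0 -0.1 -1.1 0 0 -1;0 0 -0.1 -1.15 0 0 -1"

```text
time: 47.67
tool_pos: [0.5166, -0.298, 0.0831]
eef_rot: [0.023, 1.0, 0.0, -0.0]
ft_force: [-2.2, 1.4, -5.4]
gripper_width: 0.0133
grip_force: 109.2
```

Emit:
servo_tool --targets "0 0 0 -0.05 0 0 -1;0 0 0 -0.1 0 0 -1;0 0 0 -0.15 0 0 -1;0 0 0 -0.2 0 0 -1;0 0 0 -0.24 0 0 -1;0 0 0 -0.28 0 0 -1;0 0 0 -0.28 0 0 -1;0 0 0 -0.28 0 0 -1"

```text
time: 48.33
tool_pos: [0.5224, -0.2983, 0.0829]
eef_rot: [0.023, 1.0, 0.0, -0.001]
ft_force: [-6.4, 0.8, -4.0]
gripper_width: 0.0136
grip_force: 109.2
```

```bash
python3 - <<'E'
from plan import *
st()
E
```

```text
t 48.33 pos [ 0.5224 -0.2983  0.0829] yaw 3.095 zax [-0.003  0.001 -1.   ] F [-6.4  0.8 -4. ] w 0.0136 g 109 q [-0.63  0.53  1.65 -0.    0.97 -2.16]
```

Emit:
servo_tool --targets "0 0 0 -0.1 0 0 -1;0 0 0 -0.15 0 0 -1;0 0 0 -0.2 0 0 -1;0 0 0 -0.25 0 0 -1;0 0 0 -0.3 0 0 -1;0 0 0 -0.36 0 0 -1;0 0 0 -0.36 0 0 -1;0 0 0 -0.36 0 0 -1"

```text
time: 49.0
tool_pos: [0.5239, -0.2979, 0.0819]
eef_rot: [0.023, 1.0, 0.001, -0.008]
ft_force: [-23.0, -2.3, 2.7]
gripper_width: 0.0129
grip_force: 110.6
```

```bash
python3 - <<'E'
from plan import *
st(); print(Q(-.15,-.088,0,1))
plan((.43,-.28,.10,3.1),(.42,-.05,.18,3.15),(.37,.18,.18,3.3386),Q(-.14,-.088,.175,1),Q(0,-.088,.165,1),Q(0,-.088,.098,1),start=(.535,-.2985,.0832,3.095))
E
```

```text
t 49.00 pos [ 0.5239 -0.2979  0.0819] yaw 3.096 zax [-0.017  0.003 -1.   ] F [-23.   -2.3   2.7] w 0.0129 g 111 q [-0.63  0.53  1.64 -0.01  0.98 -2.15]
(np.float64(0.3781253590520271), np.float64(0.23984284441231005), 0, 3.338592653589793)
0.0 0.0 -0.06 4.23 0.54 -0.67 | mm 108 deg 0
0.0 0.0 -0.57 0.78 9.18 -3.2 | mm 244 deg 3
0.0 0.0 -2.16 1.92 9.22 -0.0 | mm 235 deg 11
0.0 0.0 -0.0 -1.18 2.28 0.2 | mm 64 deg 0
0.0 0.0 -0.0 -5.6 0.0 0.4 | mm 140 deg 0
0.0 0.0 -0.0 -0.0 0.0 2.68 | mm 67 deg 0
```

Emit:
servo_tool --targets "0 0 0 0.7 0 0 -1;0 0 0 1.4 0.1 -0.1 -1;0 0 0 2.1 0.2 -0.3 -1;0 0 0 2.8 0.3 -0.5 -1;0 0 0 3.5 0.4 -0.7 -1;0 0 0 4.2 0.5 -0.7 -1;0 0 0 4.2 0.5 -0.7 -1;0 0 0 4.2 0.5 -0.7 -1"

```text
time: 49.67
tool_pos: [0.429, -0.2824, 0.1015]
eef_rot: [0.024, 1.0, -0.001, 0.001]
ft_force: [0.8, -0.1, -5.4]
gripper_width: 0.0135
grip_force: 109.2
```

Emit:
servo_tool --targets "0 0 0 0.1 1 -0.6 -1;0 0 0 0.2 2.3 -1.2 -1;0 0 -0.1 0.3 3.6 -1.8 -1;0 0 -0.2 0.4 4.9 -2.4 -1;0 0 -0.3 0.5 6.2 -3.2 -1;0 0 -0.4 0.6 7.5 -3.2 -1;0 0 -0.6 0.8 8.7 -3.2 -1;0 0 -0.6 0.8 9.2 -3.2 -1"

```text
time: 50.33
tool_pos: [0.4198, -0.0477, 0.1817]
eef_rot: [-0.004, 1.0, 0.001, 0.001]
ft_force: [-0.6, 0.3, -5.1]
gripper_width: 0.0128
grip_force: 109.4
```

Emit:
servo_tool --targets "0 0 -0.3 0.3 1.2 0 -1;0 0 -0.6 0.6 2.5 0 -1;0 0 -0.9 0.9 3.9 0 -1;0 0 -1.2 1.2 5.3 0 -1;0 0 -1.6 1.5 6.7 0 -1;0 0 -2 1.8 8.1 0 -1;0 0 -2.2 1.9 9.2 0 -1;0 0 -2.2 1.9 9.2 0 -1"

```text
time: 51.0
tool_pos: [0.3719, 0.1842, 0.1817]
eef_rot: [-0.101, 0.995, 0.002, 0.002]
ft_force: [0.6, -0.1, -4.1]
gripper_width: 0.0129
grip_force: 109.7
```

```bash
python3 - <<'E'
from plan import *
st()
plan(Q(-.14,-.088,.175,1),Q(0,-.088,.165,1),Q(0,-.088,.098,1))
E
```

```text
t 51.00 pos [0.3719 0.1842 0.1817] yaw -2.939 zax [ 0.004  0.004 -1.   ] F [ 0.6 -0.1 -4.1] w 0.0129 g 110 q [ 0.29  0.15  1.95  0.    1.03 -1.48]
0.04 0.06 0.06 -1.09 2.13 0.28 | mm 60 deg 0
-0.0 -0.0 0.0 -5.6 -0.0 0.4 | mm 140 deg 0
-0.0 -0.0 0.0 -0.0 -0.0 2.68 | mm 67 deg 0
```

Emit:
servo_tool --targets "0 0 0 -0.3 0.7 0.1 -1;0 0 0 -0.6 1.4 0.2 -1;0 0 0 -1.1 2.1 0.3 -1;0 0 0 -1.1 2.1 0.3 -1;0 0 0 -2.1 2.1 0.3 -1;0 0 0 -3.1 2.1 0.3 -1;0 0 0 -3.1 2.1 0.3 -1;0 0 0 -3.1 2.1 0.3 -1"

```text
time: 51.67
tool_pos: [0.4392, 0.2462, 0.1738]
eef_rot: [-0.098, 0.995, 0.0, 0.002]
ft_force: [-1.3, -0.5, -4.8]
gripper_width: 0.0129
grip_force: 109.9
```

```bash
python3 - <<'E'
from plan import *
st()
plan(Q(0,-.088,.165,1),Q(0,-.088,.098,1))
E
```

```text
t 51.67 pos [0.4392 0.2462 0.1738] yaw -2.944 zax [ 0.003  0.001 -1.   ] F [-1.3 -0.5 -4.8] w 0.0129 g 110 q [ 0.37  0.28  1.79 -0.    1.07 -1.39]
0.01 0.04 0.0 -3.55 0.23 0.37 | mm 89 deg 0
-0.0 0.0 0.0 -0.0 -0.0 2.68 | mm 67 deg 0
```

Emit:
servo_tool --targets "0 0 0 -0.9 0.1 0.1 -1;0 0 0 -1.8 0.2 0.2 -1;0 0 0 -2.7 0.2 0.3 -1;0 0 0 -3.5 0.2 0.4 -1;0 0 0 -3.5 0.2 0.4 -1;0 0 0 -3.5 0.2 0.4 -1;0 0 0 -3.5 0.2 1 -1;0 0 0 -3.5 0.2 1.5 -1"

```text
time: 52.33
tool_pos: [0.52, 0.2674, 0.1359]
eef_rot: [-0.099, 0.995, 0.0, 0.0]
ft_force: [-0.1, -1.0, -4.5]
gripper_width: 0.0131
grip_force: 110.1
```

```bash
python3 - <<'E'
from plan import *
st()
crop("scene","c10",100,130,260,260,5)
plan(Q(0,-.088,.098,1))
E
```

```text
t 52.33 pos [0.52   0.2674 0.1359] yaw -2.944 zax [ 0.  0. -1.] F [-0.1 -1.  -4.5] w 0.0131 g 110 q [ 0.36  0.44  1.65  0.    1.05 -1.41]
-0.01 -0.05 0.01 -0.31 0.05 1.4 | mm 36 deg 0
```

View pics/c10.png

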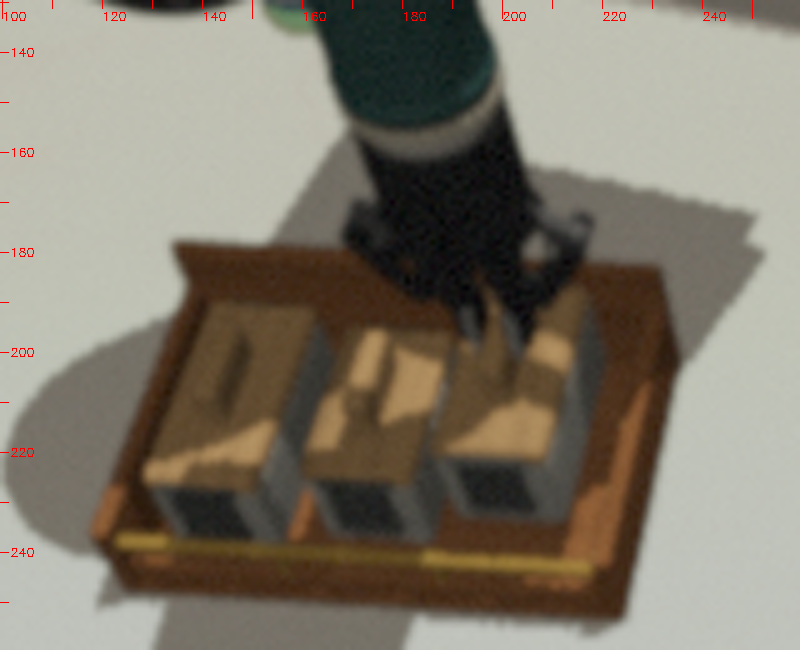

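All three boxes are lined up, with the third still about 45 mm above the floor and clear of its neighbour and the wall. Lowering it.

Emit:
servo_tool --targets "0 0 0 -0.1 0 0.4 -1;0 0 0 -0.2 0 0.8 -1;0 0 0 -0.2 0 1.2 -1;0 0 0 -0.2 0 1.4 -1;0 0 0 -0.2 0 1.5 -1;0 0 0 -0.2 0 1.5 -1;0 0 0 -0.2 0 1.5 -1;0 0 0 -0.2 0 1.5 -1"

```text
time: 53.05
tool_pos: [0.5261, 0.2688, 0.0987]
eef_rot: [-0.099, 0.995, 0.0, 0.0]
ft_force: [-0.0, -0.8, -5.4]
gripper_width: 0.0134
grip_force: 110.0
```

Emit:
servo_tool --targets "0 0 0 0 0 0.1 -1;0 0 0 0 0 0.15 -1;0 0 0 0 0 0.2 -1;0 0 0 0 0 0.25 -1;0 0 0 0 0 0.28 -1;0 0 0 0 0 0.3 -1;0 0 0 0 0 0.3 -1;0 0 0 0 0 0.3 -1"

```text
time: 53.72
tool_pos: [0.5257, 0.2686, 0.0907]
eef_rot: [-0.099, 0.995, -0.0, -0.0]
ft_force: [0.1, -0.2, -3.9]
gripper_width: 0.013
grip_force: 110.0
```

```bash
python3 - <<'E'
from plan import *
st()
E
```

```text
t 53.72 pos [0.5257 0.2686 0.0907] yaw -2.944 zax [-0. -0. -1.] F [ 0.1 -0.2 -3.9] w 0.0130 g 110 q [ 0.36  0.5   1.67 -0.    0.97 -1.41]
```

Now touch down, release, rise and move aside over the front.

Emit:
servo_tool --targets "0 0 0 0 0 0.04 -1;0 0 0 0 0 0.06 -1;0 0 0 0 0 0.06 -1;0 0 0 0 0 0.06 -1;0 0 0 0 0 0.06 -0.8;0 0 0 0 0 0.06 -0.5;0 0 0 0 0 0.06 -0.2;0 0 0 0 0 0.06 -0.2"

```text
time: 54.38
tool_pos: [0.526, 0.2689, 0.0893]
eef_rot: [-0.099, 0.995, 0.0, 0.0]
ft_force: [0.5, 0.8, -0.1]
gripper_width: 0.0342
grip_force: 0.0
```

Emit:
servo_tool --targets "0 0 0 0 0 0 -0.2;0 0 0 0 0 0 -0.2;0 0 0 0 0 -0.5 -0.2;0 0 0 0 0 -1.5 -0.2;0 0 0 0 0 -2.7 -0.2;0 0 0 0 0 -4 -0.2;0 0 0 0 0 -5 -0.2;0 0 0 0 0 -5 -0.2"

```text
time: 55.05
tool_pos: [0.5291, 0.27, 0.2201]
eef_rot: [-0.099, 0.995, 0.001, 0.005]
ft_force: [0.8, -0.5, 0.7]
gripper_width: 0.0342
grip_force: 0.0
```

Emit:
servo_tool --targets "0 0 0 1 -1.2 0 -0.2;0 0 0 2 -2.4 0 -0.2;0 0 0 2 -3.8 0 -0.2;0 0 0 2 -5.2 0 -0.2;0 0 0 2 -6.6 0 -0.2;0 0 0 2 -8 0 -0.2;0 0 0 2 -9.4 0 -0.2;0 0 0 2 -10.4 0 -0.2"

```text
time: 55.72
tool_pos: [0.5279, 0.0012, 0.2138]
eef_rot: [-0.098, 0.995, -0.0, -0.0]
ft_force: [0.3, -0.1, -0.9]
gripper_width: 0.034
grip_force: 0.0
```

Emit:
servo_tool --targets "0 0 0 0 -1.2 0 -0.2;0 0 0 0 -2.4 0 -0.2;0 0 0 0 -3.6 0 -0.2;0 0 0 0 -4.8 0 -0.2;0 0 0 0 -6 0 -0.2;0 0 0 0 -6 0 -0.2;0 0 0 0 -6 0 -0.2;0 0 0 0 -6 0 -0.2"

```text
time: 56.38
tool_pos: [0.5567, -0.1426, 0.2136]
eef_rot: [-0.098, 0.995, 0.001, -0.001]
ft_force: [-0.1, -0.3, 0.5]
gripper_width: 0.034
grip_force: 0.0
```

```bash
python3 - <<'E'
from plan import *
st()
import rk; rk.draw(RK,"r2")
E
python3 -c "
import cv2
a=cv2.imread('pics/r2.png');b=cv2.imread('pics/r2s.png')
import numpy as np
cv2.imwrite('pics/r3.png',np.vstack([cv2.resize(a,(378,297)),cv2.resize(b,(378,297))]))"
```

```text
t 56.38 pos [ 0.5567 -0.1426  0.2136] yaw -2.944 zax [-0.001  0.001 -1.   ] F [-0.1 -0.3  0.5] w 0.0340 g 0 q [-0.37  0.34  1.59  0.    1.22 -2.14]
```

View pics/r3.png

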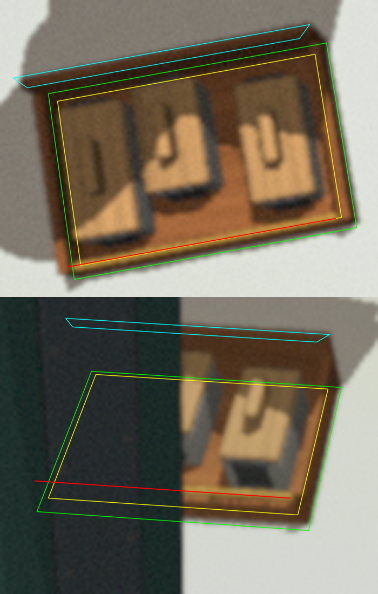

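The short box in the middle slot has shifted a little towards the long one, which looks like the random knock. I'll move the arm clear and take a last close look.

Emit:
servo_tool --targets "0 0 0 3 -1 -2 -0.2;0 0 0 3 -2 -2 -0.2;0 0 0 3 -3 -2 -0.2;0 0 0 3 -4 -2 -0.2;0 0 0 3 -5 -2 -0.2;0 0 0 3 -5 -2 -0.2;0 0 0 3 -5 -2 -0.2;0 0 0 3 -5 -2 -0.2"

```text
time: 57.15
tool_pos: [0.5081, -0.279, 0.264]
eef_rot: [-0.099, 0.995, 0.001, -0.0]
ft_force: [0.1, 0.6, -1.1]
gripper_width: 0.0341
grip_force: 0.0
```

```bash
python3 - <<'E'
from plan import *
st()
a=arm.camera("scene")[165:265,115:245,::-1]; b=arm.camera("top")[195:295,110:240,::-1]
f=lambda i,s:cv2.resize(i,None,fx=s,fy=s,interpolation=cv2.INTER_CUBIC)
c=np.hstack([f(a,3.07),f(b,3.07)]); cv2.imwrite("pics/z.png",np.clip(c.astype(float)*1.3,0,255))
E
```

```text
t 57.15 pos [ 0.5081 -0.279   0.264 ] yaw -2.943 zax [-0.001  0.001 -1.   ] F [ 0.1  0.6 -1.1] w 0.0341 g 0 q [-0.62  0.3   1.51  0.    1.33 -2.39][ WARN:0@0.828] global loadsave.cpp:1063 imwrite_ Unsupported depth image for selected encoder is fallbacked to CV_8U.
```

View pics/z.png

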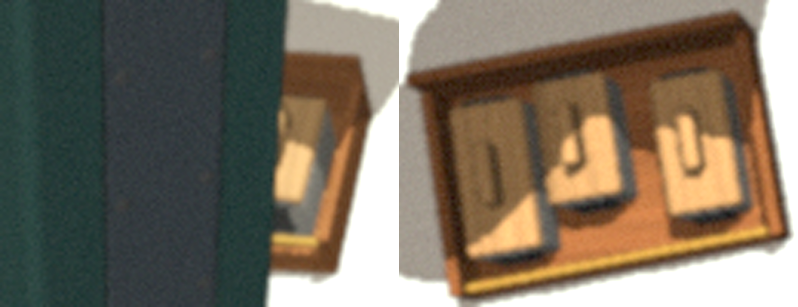

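```bash
python3 - <<'E'
from plan import *
RKc,RKs=np.cos(RK[2]),np.sin(RK[2])
for P in ([(537,85),(605,73),(633,190),(560,208)],[(452,108),(522,97),(553,243),(470,262)],[(650,83),(722,72),(748,200),(676,218)]):
    W=np.array([pix2w("top",109.5+(x-399)/3.07,194.5+y/3.07,.076)[:2] for x,y in P])
    D=W.mean(0)-RK[:2]; e=[np.linalg.norm(W[i]-W[i-1]).round(3) for i in range(4)]
    print("local",(RKc*D[0]+RKs*D[1]).round(3),(-RKs*D[0]+RKc*D[1]).round(3),"sides",e,"yaw",np.arctan2(*(W[0]-W[3])[::-1]).round(3))
E
```

```text
local 0.015 0.002 sides [np.float64(0.11), np.float64(0.06), np.float64(0.106), np.float64(0.064)] yaw 0.235
local -0.004 0.079 sides [np.float64(0.135), np.float64(0.061), np.float64(0.131), np.float64(0.073)] yaw 0.174
local -0.006 -0.096 sides [np.float64(0.12), np.float64(0.063), np.float64(0.114), np.float64(0.064)] yaw 0.232
```

```bash
python3 -c "
from bench import arm
print(arm.sign_off())"
```

```text
the job is handed in; nothing more can be done
None
```

The job is handed in: all three boxes had both clips pressed shut against the roller and stand upright on the rack floor. The clips were confirmed by seating position and force (15–23 N); the last pictures don't show every one. The short box in the middle slot sits about 15 mm further back than I placed it, still flat and clear of its neighbours.

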